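Load and latch the shell nest of a marking machine

ROBOT

A 7-joint arm with a two-finger parallel gripper is mounted at the origin on the work surface. World frame = base frame: x ahead of the robot, y to its left, z up, the work surface at z = 0. Lengths are in mm, angles in rad, forces in N, time in s.
With the tool pointing down it reaches from about 425 to 1025 mm from the base axis. Payload 3.6 kg.
Tool frame: the origin (TCP) lies midway between the tips of the shut fingers; the grasp point (between the pads) lies 19 mm behind it; z points along the fingers, y is the line along which they close (so a half turn about z gives the same grasp; the last joint's range is limited). The gripper opens to 85 mm and grips with 20 to 120 N. Pads are 22 mm wide; open, the fingers measure 114 mm over their backs; the gripper's body (76 mm by 85 mm) begins 54 mm behind the grasp point. The pads swing forward as they close: fully open they stand 13 mm farther back than shut.
Start: joints at [-1.276, 0.591, 0.048, 1.609, -0.033, 0.943, -0.034], TCP at [274.156, 671.169, 231.302] pointing down, gripper open.
Joint ranges: [-2.69, 2.69], [-0.47, 2.24], [-1.27, 1.36], [0.19, 2.51], [-1.53, 4.68], [0.08, 2.07], [-3.09, 3.09]. Speed limits (rad/s): [2.57, 2.57, 3.14, 3.14, 3.14, 3.14, 3.14].

INTERFACE

Orientations are given as a unit quaternion [w, x, y, z].
In Python, from cell import arm gives the robot as it stands.
- The arm moves only by the tool servo_tool, never from a script. Its argument "rows" is a list of rows, each an object with "delta_pos": the shift along the tool's x, y, z as a fraction of full scale, a list of three; "angular": the turn, a rotation vector about the tool's x, y, z as a fraction of full scale, a list of three; "gripper": the closure, from -1 (fully open) to 1 (shut). A call has 1 to 20 rows; each row shifts and turns the commanded pose from where the row before left it, along the tool's axes as they then stand; what a row does not reach is not made up. Full scale, the value 1, is 50 mm for a shift and 0.1 rad for a turn. A row lasts 1/10 s, in which the tool goes at most 50 mm and 8.59 degrees, less where a joint would pass 70% of its speed; a pose out of reach is approached as far as the arm can. A call with a number of a shift or a turn outside -1 to 1 is refused whole. A call with a gripper value outside its range is refused whole. The fingers move at their own pace and stop on an object; "squeeze" is the grip in N (left out, the last holds). Time passes only in rows, so rows that do not move let the fingers close. It gives the time, the measured TCP pose, the force, the opening and the grip force at its end, in the units of the state.
- arm.read_state(): the state, without advancing time (a new reading comes with each control period).
- arm.capture(name): name is "scene" or "top"; returns a dict with "frame" (480x640x3 uint8, blue, green, red), "intrinsics" (3x3 intrinsics, pixels), "origin" and "rotation" of the camera in the world. Camera axes: x right, y up, looking along -z (the intrinsics and any distortion apply to the point x, -y, -z); pixel columns grow to the right and rows downward; lengths in mm; the calibration is good to about 2 mm. A picture is of the moment at which its call begins. There is no depth.
- arm.sign_off(): hands the job in; it is judged then, once.
The state is a dict: "t": time; "joint_positions": joint angles; "qvel": joint speeds; "joint_efforts": joint torques, N m; "tcp_pos": TCP position; "orientation": TCP orientation; "force": force on the tool from outside, world axes, zero at the start; "moment": the same for the moment, N m; "opening": finger opening in mm; "grip_force": force on a finger pad.
Only numpy, scipy, OpenCV 4.12 (cv2) and the standard library are available. Lean on these libraries where they do the work, as an engineer would, in place of code of your own. Each camera call takes 0.05 s, during which the arm holds its last target. There are 200 camera calls.

TASK

Pull the rust-red nest out to its stop by the black post, lay every magenta shell flat in a pocket of its own, and swing the yellow frame fully down over them. Then turn both blue turnbuttons square across the frame to hold it, and finally push the loaded nest fully home again. Leave the other things on the bench where they are.

Things in the scene. Friction and masses are not known exactly. Their poses are not given: they have to be found in the camera images.
- nest_floor (a point): Centre of the nest's pocket floor, 47 mm over the bench. Axes move with the nest: x away from the robot to the frame's hinge, y along the four pockets, z up. The nest is a rust-red plate, 124 (x) by 360 mm (y), 12 mm thick, sliding on a fixed aluminium bed 35 mm high that reaches 123 mm in front of the home nest. The bed may stand right or left of the cardboard sheet.
- pocket0 (a point): Centre of the floor of pocket 0 (at nest y = -102 mm), axes as nest_floor. The pocket is 98 mm (x) by 46 mm (y), 6 mm deep, with 22 mm ribs between pockets; a shell lies in it lengthwise along x, either way round.
- pocket1 (a point): Centre of the floor of pocket 1 (at nest y = -34 mm), axes as nest_floor. The pocket is 98 mm (x) by 46 mm (y), 6 mm deep, with 22 mm ribs between pockets; a shell lies in it lengthwise along x, either way round.
- pocket2 (a point): Centre of the floor of pocket 2 (at nest y = 34 mm), axes as nest_floor. The pocket is 98 mm (x) by 46 mm (y), 6 mm deep, with 22 mm ribs between pockets; a shell lies in it lengthwise along x, either way round.
- pocket3 (a point): Centre of the floor of pocket 3 (at nest y = 102 mm), axes as nest_floor. The pocket is 98 mm (x) by 46 mm (y), 6 mm deep, with 22 mm ribs between pockets; a shell lies in it lengthwise along x, either way round.
- nest (a joint): How far the nest is pulled out towards the robot (along its own -x), m: 0 fully home, 0.09 at the stop. Weakly sprung towards home but held by 5 N of friction, so it stays where it is left; 5 to 7 N move it.
- pull_post (a point): Black upright post for pulling and pushing the nest, 22 mm in diameter, standing free in front of the nest at nest x = -90, y = -110 mm; its top is 45 mm over the nest's pocket floor. This point is on its axis, 30 mm over the pocket floor and 15 mm below its top. A 10 mm thick tongue at floor level carries it; 17 mm of free gap lies between post and nest plate.
- frame (a joint): Angle of the yellow frame, rad: 0 closed (lying level 2 mm over seated shells), 2.0 fully open, leaning back. It starts at 1.8 to 2.0. Its hinge is stiff: it stays where it is left and takes about 0.3 to 0.5 N m (2 to 4 N at the bar). It will not close on a shell that is not seated.
- frame_hinge (a point): Middle of the frame's hinge line, at nest x = +58 mm and 30 mm above the pocket floor (axes as nest_floor; the hinge line runs along nest y). The frame is 116 mm (x) by 290 mm (y), 8 mm thick, with rails 20 mm wide front and rear and 17 mm at the sides, open in the middle. A grey dock block 60 mm high stands behind the bed, 67 mm behind the home hinge.
- frame_bar (a point): Middle of the black handle bar of the frame, 10 mm in diameter and 90 mm long along nest y, held by a thin 8 mm arm at each end, 35 mm clear of the frame's front rail. Closed, it lies 151 mm in front of the hinge line (towards the robot) and 8 mm higher than it; it swings round the hinge line with the frame.
- button_left (a joint): Angle of the blue turnbutton beyond the frame's +y side, rad: 0 along nest x (clear of the frame), 1.57 square across the frame's side rail (secured, at its end stop). Grows anticlockwise from above. Light friction (0.06 N m): stays where it is left. Starts at 0 to 0.2.
- button_left_pivot (a point): Pivot of the left turnbutton, at nest y = +163 mm, at half its height, 46 mm over the pocket floor. The button is a plain bar 80 mm long, 12 mm wide, 20 mm high, turning flat about its middle on a vertical axis; its underside is 36 mm over the pocket floor. Grip it over the pivot or push an end.
- button_right (a joint): Angle of the blue turnbutton beyond the frame's -y side, rad: 0 along nest x (clear), 1.57 square across the side rail (secured, end stop). Grows clockwise from above. As the left one.
- button_right_pivot (a point): Pivot of the right turnbutton, at nest y = -163 mm; the same bar as the left one.
- shell0: Magenta aluminium shell, 90 mm (its x) by 38 mm (y) by 24 mm high (z up), rounded edges, about 0.09 kg, with a pale stripe on top; two to four are present, lying on a 4 mm thick cardboard sheet. Origin: centre of its underside.
- shell1: Magenta aluminium shell, 90 mm (its x) by 38 mm (y) by 24 mm high (z up), rounded edges, about 0.09 kg, with a pale stripe on top; two to four are present, lying on a 4 mm thick cardboard sheet. Origin: centre of its underside.
- shell2: Magenta aluminium shell, 90 mm (its x) by 38 mm (y) by 24 mm high (z up), rounded edges, about 0.09 kg, with a pale stripe on top; two to four are present, lying on a 4 mm thick cardboard sheet. Origin: centre of its underside.
- shell3: Magenta aluminium shell, 90 mm (its x) by 38 mm (y) by 24 mm high (z up), rounded edges, about 0.09 kg, with a pale stripe on top; two to four are present, lying on a 4 mm thick cardboard sheet. Origin: centre of its underside.
- cleaner: Bystander: bottle 60 mm across, 130 mm high, at the right side.
- jar: Bystander: jar 70 mm across, 80 mm high, at the left side.
- screwdriver: Bystander: screwdriver lying near the robot.
- marker: Bystander: black marker pen, 120 mm long, 14 mm thick, on the far strip of the cardboard sheet. Origin: centre of its underside.
- gauge: Bystander: steel gauge block 75 x 50 x 16 mm, lying near the robot.
Not all that is in view belongs to the job. What is shaped like the shell1 but green or purple is not meant.

How it is judged (in metres and radians):
On the way, in this order (a step that is already met when the one before it is completed fails the run):
1. the nest is pulled out to its stop (value of joint nest above 0.085 m), for 0.2 s.
2. every shell lies flat in a pocket and the frame is down over them (z of shell0 in the frame of nest_floor between -0.004 and 0.004 m and x of shell0 in the frame of nest_floor between -0.01 and 0.01 m and y of shell0 in the frame of nest_floor between -0.115 and 0.115 m and angle between each of shell0, shell1, shell2, shell3's own z axis and vertical below 0.08 rad and z of shell1 in the frame of nest_floor between -0.004 and 0.004 m and x of shell1 in the frame of nest_floor between -0.01 and 0.01 m and y of shell1 in the frame of nest_floor between -0.115 and 0.115 m and z of shell2 in the frame of nest_floor between -0.004 and 0.004 m and x of shell2 in the frame of nest_floor between -0.01 and 0.01 m and y of shell2 in the frame of nest_floor between -0.115 and 0.115 m and z of shell3 in the frame of nest_floor between -0.004 and 0.004 m and x of shell3 in the frame of nest_floor between -0.01 and 0.01 m and y of shell3 in the frame of nest_floor between -0.115 and 0.115 m and value of joint frame below 0.06 rad), for 0.3 s.
3. both turnbuttons are turned across the closed frame (all of step 2 and value of joint each of button_left, button_right above 1.3 rad), for 0.2 s.
4. the nest is pushed fully home (value of joint nest below 0.006 m and value of joint frame below 0.06 rad and value of joint each of button_left, button_right above 1.3 rad), for 0.2 s.
At the end, for the whole second after the job is handed in: Every shell present lies flat (within about 5 degrees, underside within 4 mm of the pocket floor, within 10 mm of the pocket's middle lengthwise) in a pocket, at rest; the frame is closed (under 0.06 rad), both turnbuttons are turned past 1.3 rad, and the nest is home to within 6 mm (all of step 4 and z of shell0 in the frame of nest_floor between -0.004 and 0.004 m and x of shell0 in the frame of nest_floor between -0.01 and 0.01 m and y of shell0 in the frame of nest_floor between -0.115 and 0.115 m and angle between each of shell0, shell1, shell2, shell3's own z axis and vertical below 0.08 rad and z of shell1 in the frame of nest_floor between -0.004 and 0.004 m and x of shell1 in the frame of nest_floor between -0.01 and 0.01 m and y of shell1 in the frame of nest_floor between -0.115 and 0.115 m and z of shell2 in the frame of nest_floor between -0.004 and 0.004 m and x of shell2 in the frame of nest_floor between -0.01 and 0.01 m and y of shell2 in the frame of nest_floor between -0.115 and 0.115 m and z of shell3 in the frame of nest_floor between -0.004 and 0.004 m and x of shell3 in the frame of nest_floor between -0.01 and 0.01 m and y of shell3 in the frame of nest_floor between -0.115 and 0.115 m and linear speed of each of shell0, shell1, shell2, shell3 below 0.02 m/s); the robot touches nothing.
It fails at once if a bystander is pushed more than 6 cm from its place (distance of any of cleaner, jar, screwdriver, marker, gauge from where it was at the start of the episode above 0.06 m).
Of shell0, shell1, shell2, shell3 only 2 to 4 are there at a start; the rules pass over those that are not, and their reading is None.
At some moment in a run one of shell0, shell1, shell2, shell3 may be knocked a few centimetres aside while the robot is not near it.
Once in a run the grip may slacken for a moment while it holds something.
It also fails if it takes over 210 s, if anything falls off the work surface, if the arm or the gripper's body presses on something with over 40 N, if the wrist force passes 120 N, or if a joint passes its speed limit or range.

## Working session

There is one attempt and no reset: what is moved stays moved. The work goes in short steps, Python scripts to look and compute and a tool call to move; the robot and the scene stay as the last step left them, time stands still between calls to the robot, and variables do not carry over. Pictures are saved under pics/ and viewed, at most 14 in all, crops included, and the job is handed in when it is done.

Besides the shell and the picture viewer there is one more tool, called as a command line: name --argument value ..., lists and objects as JSON in quotes. servo_tool: Moves the arm, as the interface text tells. Shift numbers are shares of 50 mm and turn numbers shares of 0.1 rad, none past 1 either way. Its arguments: {"type":"object","properties":{"rows":{"type":"array","items":{"type":"object","properties":{"delta_pos":{"type":"array","items":{"type":"number","minimum":-1,"maximum":1}},"angular":{"type":"array","items":{"type":"number","minimum":-1,"maximum":1}},"gripper":{"type":"number"}}}},"squeeze":{"type":"number"}},"required":["rows"]}

```bash
mkdir -p pics; ls; python3 - <<'E'
from cell import arm
import cv2,json
s=arm.read_state();print({k:(v if not hasattr(v,'__len__') else [round(float(x),3) for x in v]) for k,v in s.items()})
for n in("scene","top"):
    c=arm.capture(n);cv2.imwrite(f"pics/{n}0.png",c["frame"]);print(n,c["intrinsics"],c["origin"],c["rotation"],[k for k in c])
E
```

```text
pics
{'t': 0.0, 'joint_positions': [-1.276, 0.592, 0.048, 1.61, -0.033, 0.943, -0.034], 'qvel': [-0.001, -0.001, -0.0, 0.0, -0.001, -0.001, 0.001], 'joint_efforts': [0.0, -54.868, 1.547, -19.813, 0.009, 0.009, 0.0], 'tcp_pos': [273.818, 670.367, 230.123], 'orientation': [-0.0, 0.193, 0.981, -0.001], 'force': [-0.316, -0.717, 0.654], 'moment': [-0.03, 0.017, -0.021], 'grip_force': 0.0, 'opening': 85.59692523067048}
scene [[454.29539089   0.         315.21519988]
 [  0.         454.29539089 241.09482634]
 [  0.           0.           1.        ]] [1050.14422181   20.04867028  978.20167074] [0.66089793 0.17779544 0.18869109 0.70427152] ['frame', 'intrinsics', 'origin', 'rotation']
top [[444.8184378    0.         320.02074519]
 [  0.         444.8184378  240.05037718]
 [  0.           0.           1.        ]] [ 381.64670064  -13.34482309 1426.72282623] [ 0.71212409  0.03861614 -0.039055   -0.69990198] ['frame', 'intrinsics', 'origin', 'rotation']
```

View pics/scene0.png

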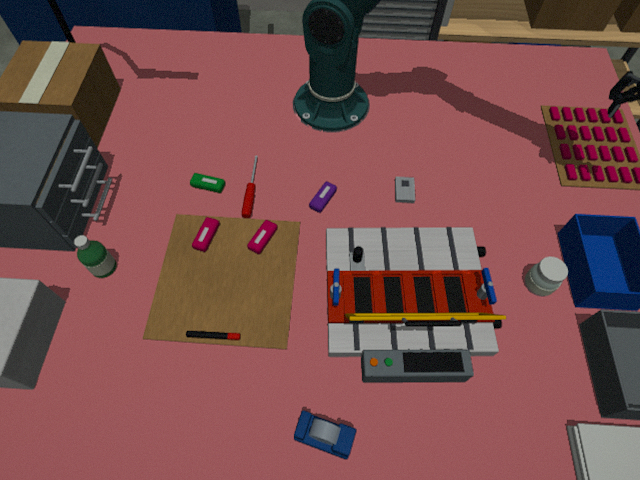

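View pics/top0.png

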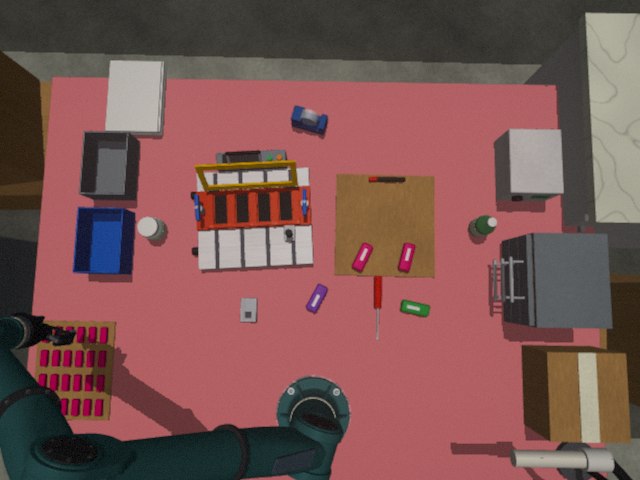

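The scene shows two magenta shells on the cardboard (scene px (206,234), (263,237)). The nest is left of the sheet with the frame open, and the post is at about (357,254). Next I measure poses.

```bash
cat > h.py <<'E'
import numpy as np,cv2
from cell import arm
from scipy.spatial.transform import Rotation as R
class Cam:
    def __init__(s,n):
        c=arm.capture(n);s.im=c["frame"];s.K=np.array(c["intrinsics"]);s.o=np.array(c["origin"]);q=c["rotation"]
        s.R=R.from_quat([q[1],q[2],q[3],q[0]]).as_matrix();s.hsv=cv2.cvtColor(s.im,cv2.COLOR_BGR2HSV)
    def proj(s,p):
        d=(np.atleast_2d(p)-s.o)@s.R*[1,-1,-1];u=d@s.K.T;return u[:,:2]/u[:,2:]
    def ray(s,uv,z):
        uv=np.atleast_2d(uv).astype(float);d=np.c_[uv,np.ones(len(uv))]@np.linalg.inv(s.K).T*[1,-1,-1]@s.R.T
        return s.o+d*((z-s.o[2])/d[:,2:])
    def blobs(s,lo,hi,amin=25,box=None):
        m=cv2.inRange(s.hsv,lo,hi)
        if box: k=np.zeros_like(m);k[box[1]:box[3],box[0]:box[2]]=255;m&=k
        n,l,st,ce=cv2.connectedComponentsWithStats(m)
        return [(ce[i],st[i],l==i) for i in range(1,n) if st[i][4]>=amin]
def st():
    s=arm.read_state();q=s["orientation"];M=R.from_quat([q[1],q[2],q[3],q[0]]).as_matrix()
    return s,M
E
python3 - <<'E'
from h import *
S,T=Cam("scene"),Cam("top")
for n,c in(("S",S),("T",T)):
    print(n,"base px",c.proj([[0,0,0],[700,0,0]]).round(0).tolist())
    for ce,s,m in c.blobs((150,150,60),(174,255,255),60):
        p=c.ray(ce,4+12)[0]
        ys,xs=np.nonzero(m);w=c.ray(np.c_[xs,ys],22)[:,:2].astype(np.float32)
        r=cv2.minAreaRect(w);
        if p[1]<400: print(" mag",ce.round(1),s[4],p.round(1),[np.round(v,1) for v in r])
    for ce,s,m in c.blobs((100,120,60),(125,255,255),20):
        ys,xs=np.nonzero(m);w=c.ray(np.c_[xs,ys],103)[:,:2].astype(np.float32)
        print(" blue",ce.round(1),s.tolist(),c.ray(ce,103)[0].round(1),[np.round(v,1) for v in cv2.minAreaRect(w)]) if s[4]<400 else 0
    box=(340,230,380,280) if n=="S" else (275,220,305,248)
    for ce,s,m in c.blobs((0,0,0),(180,255,50),20,box):
        print(" blk",ce.round(1),s.tolist(),c.ray(ce,80)[0].round(1))
a=cv2.resize(T.im[140:280,180:330],None,fx=4,fy=4,interpolation=cv2.INTER_CUBIC)
cv2.imwrite("pics/t1.png",a)
b=cv2.resize(S.im[220:390,315:515],None,fx=3.5,fy=3.5,interpolation=cv2.INTER_CUBIC);cv2.imwrite("pics/s1.png",b)
E
```

```text
S base px [[330.0, 103.0], [316.0, 324.0]]
 mag [205.3 234. ] 428 [ 491.7 -286.1   16. ] [array([ 493.9, -284.6]), array([39.5, 92.7]), np.float64(76.1)]
 mag [262.2 236.4] 429 [ 489.4 -145.2   16. ] [array([ 491.8, -144.8]), array([38.8, 92.3]), np.float64(65.2)]
 blue [538.5  43.8] [518, 43, 42, 3, 42] [-174.3  609.   103. ] [array([-174.2,  608.7]), array([120.1,   4.5]), np.float64(90.0)]
 blue [336.  275.2] [334, 269, 5, 14, 67] [625.8  38.5 103. ] [array([626.4,  38.6]), array([30.9,  8.6]), np.float64(2.4)]
 blue [489.4 285.7] [483, 268, 13, 36, 168] [629.6 362.1 103. ] [array([628.3, 362.4]), array([80.8, 11.8]), np.float64(5.4)]
 blue [335.5 294.9] [333, 286, 6, 19, 106] [671.2  39.2 103. ] [array([671.3,  39.3]), array([40.7, 10.5]), np.float64(2.5)]
 blk [357.2 253.9] [353, 247, 10, 16, 128] [558.7  84.4  80. ]
 blk [361.5 278. ] [354, 277, 16, 3, 48] [617.9  94.8  80. ]
T base px [[313.0, 413.0], [317.0, 191.0]]
 mag [361.8 257.4] 248 [ 484.3 -146.6   16. ] [array([ 485.8, -147. ]), array([33.9, 86.9]), np.float64(64.1)]
 mag [405.9 257.5] 258 [ 486.2 -286.7   16. ] [array([ 488.3, -286.5]), array([35.8, 87.8]), np.float64(75.8)]
 blue [296.9 113.2] [292, 106, 12, 16, 114] [921.   65.4 103. ] [array([920.6,  63.8]), array([28.4, 44. ]), np.float64(73.6)]
 blue [321.5 121.6] [316, 115, 11, 16, 94] [895.2 -11.3 103. ] [array([892.1,  -9.6]), array([23.2, 53.1]), np.float64(77.4)]
 blue [304.  194.5] [303, 190, 3, 10, 30] [665.6  38.  103. ] [array([665.6,  38. ]), array([27.8,  6.1]), np.float64(1.2)]
 blue [196.2 199.6] [194, 195, 5, 11, 45] [644.1 363.5 103. ] [array([643., 364.]), array([31.1, 12.1]), np.float64(2.8)]
 blue [304.  208.8] [303, 203, 3, 12, 34] [621.6  37.  103. ] [array([622.6,  37.1]), array([33.7,  6. ]), np.float64(1.2)]
 blue [197.3 214.2] [196, 208, 4, 12, 40] [599.5 357.9 103. ] [array([601.7, 357.5]), array([33.7,  9. ]), np.float64(2.7)]
```

View pics/t1.png

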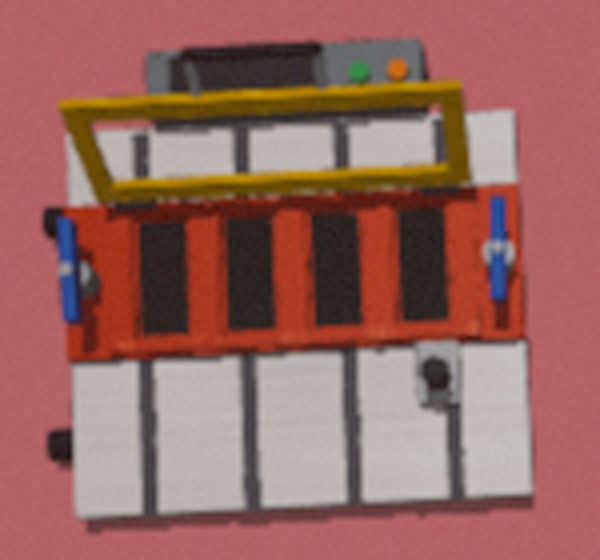

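View pics/s1.png

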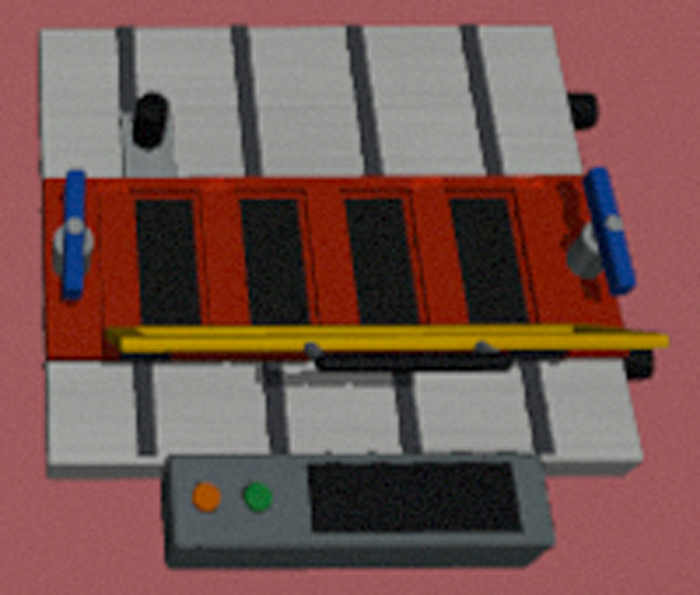

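```bash
cat > fit.py <<'E'
from h import *
from scipy.optimize import minimize
SS=4
def box(l,w,z0,z1,x,y,a):
    c,s=np.cos(a),np.sin(a);P=np.array([(i*l/2,j*w/2,z) for i in(-1,1) for j in(-1,1) for z in(z0,z1)])
    return np.c_[x+c*P[:,0]-s*P[:,1],y+s*P[:,0]+c*P[:,1],P[:,2]]
def fill(pts,org,shape):
    m=np.zeros((shape[0]*SS,shape[1]*SS),np.uint8)
    h=cv2.convexHull((((pts-org+.5)*SS-.5)*16).astype(np.int32));cv2.fillConvexPoly(m,h,255,shift=4)
    return cv2.resize(m,shape[::-1],interpolation=cv2.INTER_AREA)/255.
def obs(c,m,pad=4):
    ys,xs=np.nonzero(m);h=cv2.convexHull(np.c_[xs,ys].astype(np.int32));f=np.zeros(m.shape,np.uint8);cv2.fillConvexPoly(f,h,1)
    x0,y0,x1,y1=xs.min()-pad,ys.min()-pad,xs.max()+pad+1,ys.max()+pad+1
    return c,f[y0:y1,x0:x1].astype(float),np.array([x0,y0])
def cost(O,B):
    e=0
    for c,f,o in O: e+=((fill(c.proj(B),o,f.shape)-f)**2).sum()/f.sum()
    return e
def fitbox(O,dims,g):
    r=minimize(lambda p:cost(O,box(*dims,p[0]*10,p[1]*10,p[2]*.1)),[g[0]/10,g[1]/10,g[2]/.1],method="Nelder-Mead",
      options=dict(initial_simplex=np.array([g[0]/10,g[1]/10,g[2]/.1])+np.array([[0,0,0],[.8,0,0],[0,.8,0],[0,0,.8]]),xatol=.005,fatol=1e-5))
    return r.x*[10,10,.1],r.fun
def near(c,lo,hi,p,rad,amin=20):
    bs=[m for ce,s,m in c.blobs(lo,hi,amin) if np.linalg.norm(ce-c.proj(p)[0])<rad]
    return obs(c,np.any(bs,0)) if bs else None
MAG=((150,110,50),(176,255,255));BLU=((100,110,50),(125,255,255))
def shell(cams,x,y,a,z=4,rad=15):
    O=[o for o in(near(c,*MAG,[x,y,z+12],rad) for c in cams) if o]
    return fitbox(O,(90,38,z,z+24),(x,y,a))
def button(cams,x,y,a,rad=25):
    O=[o for o in(near(c,*BLU,[x,y,93],rad,12) for c in cams) if o]
    return fitbox(O,(80,12,83,103),(x,y,a))
E
python3 - <<'E'
from fit import *
C=S,T=Cam("scene"),Cam("top")
for nm,cs in(("both",C),("S",[S]),("T",[T])):
    for g in((491,-285,-.24),(489,-146,-.43)): p,f=shell(cs,*g);print(nm,"shell",p.round(3),round(f,3))
    b=[]
    for g in((624,361,.08),(646,38,.03)): p,f=button(cs,*g);b.append(p);print(nm,"btn",p.round(3),round(f,3))
    d=b[0]-b[1];yaw=np.arctan2(-d[0],d[1]);m=(b[0]+b[1])[:2]/2
    print(" nest",m.round(1),"yaw",round(yaw,4),"dist",np.hypot(*d[:2]).round(1))
    c,s=np.cos(yaw),np.sin(yaw);N=lambda x,y,z:[m[0]+c*x-s*y,m[1]+s*x+c*y,z]
    for cm,n in((S,"S"),(T,"T")): print("  post top/base",n,cm.proj([N(-90,-110,92),N(-90,-110,47)]).round(1).tolist(),"front corners",cm.proj([N(-62,-180,47),N(-62,180,47)]).round(1).tolist())
for c in C:
    m=cv2.inRange(c.hsv,(0,170,90),(9,255,255));n,l,s,ce=cv2.connectedComponentsWithStats(m);i=1+s[1:,4].argmax()
    ys,xs=np.nonzero(l==i);print("red hull",cv2.approxPolyDP(cv2.convexHull(np.c_[xs,ys].astype(np.int32)),3,True)[:,0].tolist())
E
```

```text
both shell [ 4.88406e+02 -2.86908e+02 -2.26000e-01] 0.308
both shell [ 4.87042e+02 -1.46868e+02 -4.21000e-01] 0.288
both btn [6.22891e+02 3.63902e+02 1.05000e-01] 0.673
both btn [6.45588e+02 3.80750e+01 2.80000e-02] 0.446
 nest [634.2 201. ] yaw 0.0695 dist 326.6
  post top/base S [[358.0, 248.8], [356.4, 258.2]] front corners [[326.4, 269.2], [483.6, 268.4]]
  post top/base T [[287.8, 231.9], [288.8, 233.7]] front corners [[310.7, 223.7], [195.8, 229.6]]
S shell [ 4.90257e+02 -2.85949e+02 -1.62000e-01] 0.189
S shell [ 4.88185e+02 -1.45973e+02 -3.76000e-01] 0.211
S btn [6.23080e+02 3.65368e+02 6.70000e-02] 0.425
S btn [6.44627e+02 3.87650e+01 2.90000e-02] 0.096
 nest [633.9 202.1] yaw 0.0659 dist 327.3
  post top/base S [[358.6, 248.5], [357.0, 258.0]] front corners [[327.0, 268.8], [484.2, 268.5]]
  post top/base T [[287.3, 232.1], [288.4, 234.0]] front corners [[310.3, 224.0], [195.3, 229.6]]
T shell [ 4.88452e+02 -2.87791e+02 -2.54000e-01] 0.106
T shell [ 4.87248e+02 -1.47298e+02 -4.31000e-01] 0.066
T btn [6.24539e+02 3.64116e+02 1.14000e-01] 0.217
T btn [6.43912e+02 3.67750e+01 6.10000e-02] 0.256
 nest [634.2 200.4] yaw 0.0591 dist 327.9
  post top/base S [[358.1, 248.3], [356.5, 257.8]] front corners [[326.4, 268.5], [483.8, 269.1]]
  post top/base T [[287.7, 232.3], [288.7, 234.1]] front corners [[310.7, 224.3], [195.7, 229.1]]
red hull [[492, 313], [329, 321], [328, 271], [481, 270]]
red hull [[310, 223], [197, 229], [196, 192], [308, 186]]
```

```bash
cat > plan.py <<'E'
# python3 plan.py x y z psi : psi = world yaw of tool y from world +y (mod pi), tool pointing down
import sys
from h import *
def show(s):
    print("t",round(s["t"],2),"tcp",np.round(s["tcp_pos"],1),"F",np.round(s["force"],1),"op",round(s["opening"],1),"gf",round(s["grip_force"],1),"j",np.round(s["joint_positions"],2))
def plan(x,y,z,psi,half=0):
    s,M=st();show(s)
    yv=np.array([-np.sin(psi),np.cos(psi),0.])
    if (yv@M[:,1]<0)^bool(half): yv=-yv
    D=np.c_[np.cross(yv,[0,0,-1]),yv,[0,0,-1.]]
    rv=R.from_matrix(M.T@D).as_rotvec()
    d=D.T@(np.array([x,y,z])-np.array(s["tcp_pos"]))
    print("rot units",(rv/.1).round(2),"then shift units (50mm)",(d/50).round(3),"mm",d.round(1))
if __name__=="__main__": a=list(map(float,sys.argv[1:]));plan(*a)
else: pass
E
cat > nest.py <<'E'
import numpy as np
c0=np.array([634.,201.]);YAW=.065
def N(x,y,out=0):
    c,s=np.cos(YAW),np.sin(YAW);x=x-out;return c0[0]+c*x-s*y,c0[1]+s*x+c*y
E
python3 -c "
from nest import *;print(N(-90,-110))"
python3 plan.py 552 85.5 150 .065
```

```text
(np.float64(551.3350243414089), np.float64(85.38641170102643))
t 0.3 tcp [274.1 670.9 230.9] F [ 0.3 -0.4  0.5] op 85.6 gf 0.0 j [-1.28  0.59  0.05  1.61 -0.03  0.94 -0.03]
rot units [-0.01 -0.   -4.53] then shift units (50mm) [ -4.787 -12.045   1.618] mm [-239.3 -602.2   80.9]
```

servo_tool --rows '[{"angular": [0, 0, -0.9], "gripper": -1}, {"angular": [0, 0, -0.9]}, {"angular": [0, 0, -0.9]}, {"angular": [0, 0, -0.9]}, {"angular": [0, 0, -0.93]}, {"delta_pos": [-0.32, -0.8, 0]}, {"delta_pos": [-0.32, -0.8, 0]}, {"delta_pos": [-0.32, -0.8, 0]}, {"delta_pos": [-0.32, -0.8, 0]}, {"delta_pos": [-0.32, -0.8, 0]}, {"delta_pos": [-0.32, -0.8, 0]}, {"delta_pos": [-0.32, -0.8, 0]}, {"delta_pos": [-0.32, -0.8, 0]}, {"delta_pos": [-0.32, -0.8, 0]}, {"delta_pos": [-0.32, -0.8, 0]}, {"delta_pos": [-0.32, -0.8, 0]}, {"delta_pos": [-0.32, -0.8, 0]}, {"delta_pos": [-0.32, -0.8, 0]}, {"delta_pos": [-0.32, -0.8, 0]}, {"delta_pos": [-0.3, -0.8, 0]}]' --squeeze 50

```text
schema error: expected keys delta_pos, angular, gripper
```

```bash
python3 plan.py 551.5 85.4 60 .065
```

```text
t 0.3 tcp [274.1 670.9 230.9] F [ 0.3 -0.4  0.5] op 85.6 gf 0.0 j [-1.28  0.59  0.05  1.61 -0.03  0.94 -0.03]
rot units [-0.01 -0.   -4.53] then shift units (50mm) [ -4.776 -12.046   3.418] mm [-238.8 -602.3  170.9]
```

servo_tool --rows '[{"delta_pos": [0, 0, 0], "angular": [0, 0, -0.9], "gripper": -1}, {"delta_pos": [0, 0, 0], "angular": [0, 0, -0.9], "gripper": -1}, {"delta_pos": [0, 0, 0], "angular": [0, 0, -0.9], "gripper": -1}, {"delta_pos": [0, 0, 0], "angular": [0, 0, -0.9], "gripper": -1}, {"delta_pos": [0, 0, 0], "angular": [0, 0, -0.93], "gripper": -1}, {"delta_pos": [-0.32, -0.8, 0], "angular": [0, 0, 0], "gripper": -1}, {"delta_pos": [-0.32, -0.8, 0], "angular": [0, 0, 0], "gripper": -1}, {"delta_pos": [-0.32, -0.8, 0], "angular": [0, 0, 0], "gripper": -1}, {"delta_pos": [-0.32, -0.8, 0], "angular": [0, 0, 0], "gripper": -1}, {"delta_pos": [-0.32, -0.8, 0], "angular": [0, 0, 0], "gripper": -1}, {"delta_pos": [-0.32, -0.8, 0], "angular": [0, 0, 0], "gripper": -1}, {"delta_pos": [-0.32, -0.8, 0], "angular": [0, 0, 0], "gripper": -1}, {"delta_pos": [-0.32, -0.8, 0], "angular": [0, 0, 0], "gripper": -1}, {"delta_pos": [-0.32, -0.8, 0], "angular": [0, 0, 0], "gripper": -1}, {"delta_pos": [-0.32, -0.8, 0], "angular": [0, 0, 0], "gripper": -1}, {"delta_pos": [-0.32, -0.8, 0], "angular": [0, 0, 0], "gripper": -1}, {"delta_pos": [-0.32, -0.8, 0], "angular": [0, 0, 0], "gripper": -1}, {"delta_pos": [-0.32, -0.8, 0], "angular": [0, 0, 0], "gripper": -1}, {"delta_pos": [-0.32, -0.8, 0], "angular": [0, 0, 0], "gripper": -1}, {"delta_pos": [-0.3, -0.8, 0], "angular": [0, 0, 0], "gripper": -1}]' --squeeze 50

```text
t: 2.3
tcp_pos: [552.5, 86.4, 231.6]
orientation: [0.0, -0.033, 0.999, 0.0]
force: [1.2, 0.4, -0.8]
opening: 85.3
grip_force: 0.0
```

```bash
python3 plan.py 551.5 85.4 62 .065
```

```text
t 2.3 tcp [552.5  86.4 231.6] F [ 1.2  0.4 -0.8] op 85.3 gf 0.0 j [-0.24  0.38  0.    1.99 -0.    0.77  1.4 ]
rot units [0.   0.01 0.  ] then shift units (50mm) [ 0.022 -0.018  3.392] mm [  1.1  -0.9 169.6]
```

servo_tool --rows '[{"delta_pos": [0.02, -0.02, 0.7], "angular": [0, 0, 0], "gripper": -1}, {"delta_pos": [0, 0, 0.7], "angular": [0, 0, 0], "gripper": -1}, {"delta_pos": [0, 0, 0.7], "angular": [0, 0, 0], "gripper": -1}, {"delta_pos": [0, 0, 0.7], "angular": [0, 0, 0], "gripper": -1}, {"delta_pos": [0, 0, 0.54], "angular": [0, 0, 0], "gripper": -1}, {"delta_pos": [0, 0, 0], "angular": [0, 0, 0], "gripper": 1}, {"delta_pos": [0, 0, 0], "angular": [0, 0, 0], "gripper": 1}, {"delta_pos": [0, 0, 0], "angular": [0, 0, 0], "gripper": 1}, {"delta_pos": [0, 0, 0], "angular": [0, 0, 0], "gripper": 1}, {"delta_pos": [0, 0, 0], "angular": [0, 0, 0], "gripper": 1}, {"delta_pos": [0, 0, 0], "angular": [0, 0, 0], "gripper": 1}, {"delta_pos": [0, 0, 0], "angular": [0, 0, 0], "gripper": 1}]' --squeeze 50

```text
t: 3.5
tcp_pos: [552.2, 84.6, 66.4]
orientation: [0.002, -0.032, 0.999, -0.001]
force: [-1.0, -5.0, 5.9]
opening: 20.2
grip_force: 48.6
```

servo_tool --rows '[{"delta_pos": [0.2, 0, 0], "angular": [0, 0, 0], "gripper": 1}, {"delta_pos": [0.2, 0, 0], "angular": [0, 0, 0], "gripper": 1}, {"delta_pos": [0.2, 0, 0], "angular": [0, 0, 0], "gripper": 1}, {"delta_pos": [0.2, 0, 0], "angular": [0, 0, 0], "gripper": 1}, {"delta_pos": [0.2, 0, 0], "angular": [0, 0, 0], "gripper": 1}, {"delta_pos": [0.2, 0, 0], "angular": [0, 0, 0], "gripper": 1}, {"delta_pos": [0.2, 0, 0], "angular": [0, 0, 0], "gripper": 1}, {"delta_pos": [0.2, 0, 0], "angular": [0, 0, 0], "gripper": 1}, {"delta_pos": [0.2, 0, 0], "angular": [0, 0, 0], "gripper": 1}, {"delta_pos": [0.1, 0, 0], "angular": [0, 0, 0], "gripper": 1}, {"delta_pos": [0, 0, 0], "angular": [0, 0, 0], "gripper": 1}, {"delta_pos": [0, 0, 0], "angular": [0, 0, 0], "gripper": 1}]' --squeeze 50

```text
t: 4.7
tcp_pos: [463.0, 78.4, 66.4]
orientation: [0.007, -0.031, 1.0, -0.0]
force: [6.9, -7.7, 0.5]
opening: 20.4
grip_force: 50.3
```

servo_tool --rows '[{"delta_pos": [0.1, 0, 0], "angular": [0, 0, 0], "gripper": 1}, {"delta_pos": [0.1, 0, 0], "angular": [0, 0, 0], "gripper": 1}, {"delta_pos": [0, 0, 0], "angular": [0, 0, 0], "gripper": 1}, {"delta_pos": [0, 0, 0], "angular": [0, 0, 0], "gripper": 1}]' --squeeze 50

```text
t: 5.1
tcp_pos: [463.0, 78.6, 66.7]
orientation: [0.016, -0.03, 0.999, 0.001]
force: [21.6, -9.8, -16.2]
opening: 20.3
grip_force: 50.6
```

servo_tool --rows '[{"delta_pos": [-0.2, 0, 0], "angular": [0, 0, 0], "gripper": 1}, {"delta_pos": [0, 0, 0], "angular": [0, 0, 0], "gripper": -0.3}, {"delta_pos": [0, 0, 0], "angular": [0, 0, 0], "gripper": -0.3}, {"delta_pos": [0, 0, 0], "angular": [0, 0, 0], "gripper": -0.3}, {"delta_pos": [0, 0, 0], "angular": [0, 0, 0], "gripper": -0.3}, {"delta_pos": [0, 0, -0.4], "angular": [0, 0, 0], "gripper": -0.3}, {"delta_pos": [0, 0, -0.8], "angular": [0, 0, 0], "gripper": -0.3}, {"delta_pos": [0, 0, -0.8], "angular": [0, 0, 0], "gripper": -0.3}, {"delta_pos": [0, 0, -0.6], "angular": [0, 0, 0], "gripper": -0.3}, {"delta_pos": [0, 0, 0], "angular": [0, 0, 0], "gripper": -0.3}]' --squeeze 50

```text
t: 6.1
tcp_pos: [458.1, 81.7, 197.8]
orientation: [0.004, -0.033, 0.999, 0.001]
force: [-0.0, 0.5, 0.2]
opening: 55.3
grip_force: 0.0
```

```bash
python3 plan.py 487.5 -146.5 120 -.44; python3 - <<'E'
from fit import *
C=S,T=Cam("scene"),Cam("top")
for nm,cs in(("both",C),("S",[S]),("T",[T])):
    for g in((489,-286,-.24),(487.5,-146,-.43)): p,f=shell(cs,*g);print(nm,"shell",p.round(3),round(f,3))
    b=[]
    for g in((534,357,.08),(555,32,.03)):
        try: p,f=button(cs,*g);b.append(p);print(nm,"btn",p.round(3),round(f,3))
        except Exception as e: print(e)
    if len(b)==2: d=b[0]-b[1];yaw=np.arctan2(-d[0],d[1]);print("nest",((b[0]+b[1])/2).round(1),"yaw",yaw.round(4),np.hypot(*d[:2]).round(1))
cv2.imwrite("pics/s2.png",S.im)
E
```

```text
t 6.1 tcp [458.1  81.7 197.8] F [-0.   0.5  0.2] op 55.3 gf 0.0 j [-0.28  0.32  0.01  2.21 -0.    0.6   1.37]
rot units [0.04 0.07 5.06] then shift units (50mm) [-2.477 -3.879  1.556] mm [-123.8 -193.9   77.8]
both shell [ 4.88360e+02 -2.87169e+02 -2.19000e-01] 0.304
both shell [ 4.86476e+02 -1.46737e+02 -4.43000e-01] 0.276
both btn [5.33101e+02 3.58301e+02 4.40000e-02] 0.492
both btn [5.56444e+02 3.20020e+01 3.70000e-02] 0.343
nest [544.8 195.2   0. ] yaw 0.0714 327.1
S shell [ 4.88743e+02 -2.85628e+02 -1.64000e-01] 0.186
S shell [ 4.87478e+02 -1.45219e+02 -3.50000e-01] 0.2
S btn [5.34941e+02 3.58067e+02 6.00000e-02] 0.184
S btn [5.58553e+02 3.29620e+01 2.00000e-02] 0.076
nest [546.7 195.5   0. ] yaw 0.0725 326.0
T shell [ 4.87642e+02 -2.87239e+02 -2.51000e-01] 0.109
T shell [ 4.87189e+02 -1.47166e+02 -4.49000e-01] 0.058
T btn [5.33380e+02 3.58602e+02 5.20000e-02] 0.299
T btn [5.57338e+02 3.17290e+01 4.10000e-02] 0.209
nest [545.4 195.2   0. ] yaw 0.0732 327.7
```

View pics/s2.png

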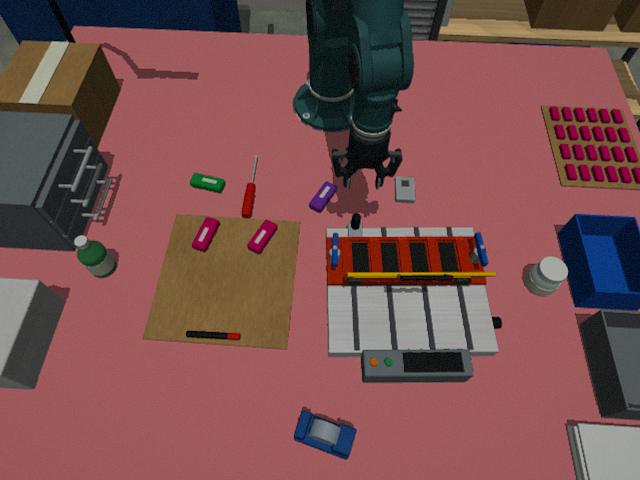

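servo_tool --rows '[{"delta_pos": [0, 0, 0], "angular": [0, 0, 1], "gripper": -0.45}, {"delta_pos": [0, 0, 0], "angular": [0, 0, 1], "gripper": -0.45}, {"delta_pos": [0, 0, 0], "angular": [0, 0, 1], "gripper": -0.45}, {"delta_pos": [0, 0, 0], "angular": [0, 0, 1], "gripper": -0.45}, {"delta_pos": [0, 0, 0], "angular": [0.04, 0.07, 1], "gripper": -0.45}, {"delta_pos": [0, 0, 0], "angular": [0, 0, 0.1], "gripper": -0.45}, {"delta_pos": [-0.35, -0.55, 0], "angular": [0, 0, 0], "gripper": -0.45}, {"delta_pos": [-0.35, -0.55, 0], "angular": [0, 0, 0], "gripper": -0.45}, {"delta_pos": [-0.35, -0.55, 0.2], "angular": [0, 0, 0], "gripper": -0.45}, {"delta_pos": [-0.35, -0.55, 0.3], "angular": [0, 0, 0], "gripper": -0.45}, {"delta_pos": [-0.35, -0.55, 0.4], "angular": [0, 0, 0], "gripper": -0.45}, {"delta_pos": [-0.35, -0.55, 0.5], "angular": [0, 0, 0], "gripper": -0.45}, {"delta_pos": [-0.38, -0.58, 0.5], "angular": [0, 0, 0], "gripper": -0.45}, {"delta_pos": [0, 0, 0], "angular": [0, 0, 0], "gripper": -0.45}, {"delta_pos": [0, 0, 0], "angular": [0, 0, 0], "gripper": -0.45}]'

```text
t: 7.7
tcp_pos: [482.2, -148.3, 97.8]
orientation: [-0.006, 0.221, 0.975, -0.001]
force: [0.3, 0.1, 0.1]
opening: 61.9
grip_force: 0.0
```

```bash
python3 plan.py 487.3 -146.8 10 -.445
```

```text
t 7.7 tcp [ 482.2 -148.3   97.8] F [0.3 0.1 0.1] op 61.9 gf 0.0 j [ 0.13  0.54  0.11  2.19 -0.13  0.43  1.46]
rot units [-0.05 -0.1  -0.01] then shift units (50mm) [-0.079  0.071  1.755] mm [-4.   3.5 87.8]
```

servo_tool --rows '[{"delta_pos": [-0.08, 0.07, 0.2], "angular": [-0.05, -0.1, 0], "gripper": -0.45}, {"delta_pos": [0, 0, 0.5], "angular": [0, 0, 0], "gripper": -0.45}, {"delta_pos": [0, 0, 0.5], "angular": [0, 0, 0], "gripper": -0.45}, {"delta_pos": [0, 0, 0.4], "angular": [0, 0, 0], "gripper": -0.45}, {"delta_pos": [0, 0, 0.16], "angular": [0, 0, 0], "gripper": -0.45}, {"delta_pos": [0, 0, 0], "angular": [0, 0, 0], "gripper": -0.45}, {"delta_pos": [0, 0, 0], "angular": [0, 0, 0], "gripper": 1}, {"delta_pos": [0, 0, 0], "angular": [0, 0, 0], "gripper": 1}, {"delta_pos": [0, 0, 0], "angular": [0, 0, 0], "gripper": 1}, {"delta_pos": [0, 0, 0], "angular": [0, 0, 0], "gripper": 1}, {"delta_pos": [0, 0, 0], "angular": [0, 0, 0], "gripper": 1}, {"delta_pos": [0, 0, 0], "angular": [0, 0, 0], "gripper": 1}]' --squeeze 60

```text
t: 8.9
tcp_pos: [489.8, -146.4, 12.6]
orientation: [0.003, 0.22, 0.975, 0.0]
force: [-1.2, 0.8, 7.1]
opening: 36.5
grip_force: 61.4
```

```bash
python3 plan.py 487.3 -146.8 10 -.445; python3 - <<'E'
import nest;nest.c0[:]=[545,195];nest.YAW=.069
for y in(-102,-34,34,102):print(y,nest.N(0,y))
E
```

```text
t 8.9 tcp [ 489.8 -146.4   12.6] F [-1.2  0.8  7.1] op 36.5 gf 61.4 j [ 0.16  0.7   0.06  2.21 -0.16  0.23  1.48]
rot units [0.01 0.05 0.01] then shift units (50mm) [ 0.041 -0.029  0.052] mm [ 2.  -1.4  2.6]
-102 (np.float64(552.032416676276), np.float64(93.24271468002286))
-34 (np.float64(547.344138892092), np.float64(161.08090489334094))
34 (np.float64(542.655861107908), np.float64(228.91909510665906))
102 (np.float64(537.967583323724), np.float64(296.75728531997714))
```

servo_tool --rows '[{"delta_pos": [0, 0, -0.3], "angular": [0, 0, 0], "gripper": 1}, {"delta_pos": [0, 0, -0.6], "angular": [0, 0, 0], "gripper": 1}, {"delta_pos": [0, 0, -0.8], "angular": [0, 0, 0], "gripper": 1}, {"delta_pos": [0, 0, -0.8], "angular": [0, 0, 0], "gripper": 1}, {"delta_pos": [0, 0, -0.6], "angular": [0, 0, 0], "gripper": 1}, {"delta_pos": [0, 0, 0], "angular": [0, 0, -0.9], "gripper": 1}, {"delta_pos": [0, 0, 0], "angular": [0, 0, -0.9], "gripper": 1}, {"delta_pos": [0, 0, 0], "angular": [0, 0, -0.9], "gripper": 1}, {"delta_pos": [0, 0, 0], "angular": [0, 0, -0.9], "gripper": 1}, {"delta_pos": [0, 0, 0], "angular": [0, 0, -0.9], "gripper": 1}, {"delta_pos": [0, 0, 0], "angular": [0, 0, -0.64], "gripper": 1}]'

```text
t: 10.0
tcp_pos: [488.2, -146.4, 166.7]
orientation: [0.002, -0.036, 0.999, -0.001]
force: [0.4, 0.6, -0.6]
opening: 36.1
grip_force: 60.5
```

```bash
python3 plan.py 544.7 229 70 .069
```

```text
t 10.0 tcp [ 488.2 -146.4  166.7] F [ 0.4  0.6 -0.6] op 36.1 gf 60.5 j [ 0.2   0.42 -0.    2.15  0.    0.57  1.84]
rot units [-0.01  0.04  0.03] then shift units (50mm) [-1.645  7.412  1.935] mm [-82.2 370.6  96.7]
```

servo_tool --rows '[{"delta_pos": [-0.07, 0.35, 0], "angular": [0, 0, 0], "gripper": 1}, {"delta_pos": [-0.15, 0.67, 0], "angular": [0, 0, 0], "gripper": 1}, {"delta_pos": [-0.15, 0.67, 0], "angular": [0, 0, 0], "gripper": 1}, {"delta_pos": [-0.15, 0.67, 0], "angular": [0, 0, 0], "gripper": 1}, {"delta_pos": [-0.15, 0.67, 0], "angular": [0, 0, 0], "gripper": 1}, {"delta_pos": [-0.15, 0.67, 0], "angular": [0, 0, 0], "gripper": 1}, {"delta_pos": [-0.15, 0.67, 0], "angular": [0, 0, 0], "gripper": 1}, {"delta_pos": [-0.15, 0.67, 0], "angular": [0, 0, 0], "gripper": 1}, {"delta_pos": [-0.15, 0.67, 0], "angular": [0, 0, 0], "gripper": 1}, {"delta_pos": [-0.15, 0.67, 0], "angular": [0, 0, 0], "gripper": 1}, {"delta_pos": [-0.15, 0.67, 0], "angular": [0, 0, 0], "gripper": 1}, {"delta_pos": [-0.07, 0.36, 0], "angular": [0, 0, 0], "gripper": 1}, {"delta_pos": [0, 0, 0], "angular": [0, 0, 0], "gripper": 1}, {"delta_pos": [0, 0, 0], "angular": [0, 0, 0], "gripper": 1}]'

```text
t: 11.4
tcp_pos: [544.2, 227.5, 166.1]
orientation: [0.001, -0.034, 0.999, -0.001]
force: [-0.3, -0.5, -0.4]
opening: 36.5
grip_force: 60.5
```

```bash
python3 plan.py 544.7 229 58 .069
```

```text
t 11.4 tcp [544.2 227.5 166.1] F [-0.3 -0.5 -0.4] op 36.5 gf 60.5 j [-0.48  0.5   0.01  1.97 -0.    0.66  1.17]
rot units [-0.03  0.02 -0.  ] then shift units (50mm) [-0.011  0.029  2.161] mm [ -0.6   1.5 108.1]
```

servo_tool --rows '[{"delta_pos": [-0.01, 0.03, 0.3], "angular": [0, 0, 0], "gripper": 1}, {"delta_pos": [0, 0, 0.6], "angular": [0, 0, 0], "gripper": 1}, {"delta_pos": [0, 0, 0.6], "angular": [0, 0, 0], "gripper": 1}, {"delta_pos": [0, 0, 0.4], "angular": [0, 0, 0], "gripper": 1}, {"delta_pos": [0, 0, 0.1], "angular": [0, 0, 0], "gripper": 1}, {"delta_pos": [0, 0, 0.1], "angular": [0, 0, 0], "gripper": 1}, {"delta_pos": [0, 0, 0.06], "angular": [0, 0, 0], "gripper": 1}, {"delta_pos": [0, 0, 0.05], "angular": [0, 0, 0], "gripper": 1}, {"delta_pos": [0, 0, 0], "angular": [0, 0, 0], "gripper": 1}, {"delta_pos": [0, 0, 0], "angular": [0, 0, 0], "gripper": 1}]'

```text
t: 12.4
tcp_pos: [545.8, 230.6, 56.2]
orientation: [0.002, -0.035, 0.999, -0.0]
force: [0.2, -0.2, -1.0]
opening: 36.4
grip_force: 66.1
```

servo_tool --rows '[{"delta_pos": [0, 0, 0.02], "angular": [0, 0, 0], "gripper": 0.9}, {"delta_pos": [0, 0, 0], "angular": [0, 0, 0], "gripper": -0.3}, {"delta_pos": [0, 0, 0], "angular": [0, 0, 0], "gripper": -0.3}, {"delta_pos": [0, 0, 0], "angular": [0, 0, 0], "gripper": -0.3}, {"delta_pos": [0, 0, 0], "angular": [0, 0, 0], "gripper": -0.3}, {"delta_pos": [0, 0, -0.2], "angular": [0, 0, 0], "gripper": -0.3}, {"delta_pos": [0, 0, -0.6], "angular": [0, 0, 0], "gripper": -0.3}, {"delta_pos": [0, 0, -0.8], "angular": [0, 0, 0], "gripper": -0.3}, {"delta_pos": [0, 0, -0.7], "angular": [0, 0, 0], "gripper": -0.3}, {"delta_pos": [0, -0.7, 0], "angular": [0, 0, 0], "gripper": -0.3}, {"delta_pos": [0.3, -0.9, 0], "angular": [0, 0, 0], "gripper": -0.3}, {"delta_pos": [0.3, -0.9, 0], "angular": [0, 0, 0], "gripper": -0.3}, {"delta_pos": [0.3, -0.9, 0], "angular": [0, 0, 0], "gripper": -0.3}, {"delta_pos": [0.3, -0.9, 0], "angular": [0, 0, 0], "gripper": -0.3}, {"delta_pos": [0.2, -0.9, 0], "angular": [0, 0, 0], "gripper": -0.3}, {"delta_pos": [0, -0.9, 0], "angular": [0, 0, 0], "gripper": -0.3}, {"delta_pos": [0, 0, 0], "angular": [0, 0, 0], "gripper": -0.3}]'

```text
t: 14.1
tcp_pos: [496.0, -86.6, 170.7]
orientation: [0.002, -0.029, 1.0, -0.002]
force: [0.4, 0.6, 0.1]
opening: 55.7
grip_force: 0.0
```

```bash
python3 - <<'E'
from fit import *
from plan import *
S,T=Cam("scene"),Cam("top")
for cs in([S,T],[S],[T]):
    for a in((488.2,-287,-.25,4),(543,229,.069,47)):
        try: p,f=shell(cs,*a[:3],z=a[3],rad=25);print(p.round(3),round(f,3))
        except Exception as e: print("x",e)
plan(488.2,-287,120,-.25)
cv2.imwrite("pics/s3.png",cv2.resize(S.im[180:380,180:520],None,fx=2.3,fy=2.3))
E
```

```text
[ 4.88482e+02 -2.87291e+02 -2.56000e-01] 0.319
[5.43048e+02 2.30211e+02 6.20000e-02] 0.309
[ 4.88849e+02 -2.85590e+02 -1.70000e-01] 0.198
[5.49913e+02 2.31805e+02 4.50000e-02] 0.199
[ 4.88903e+02 -2.87410e+02 -2.66000e-01] 0.107
[5.42829e+02 2.29642e+02 7.50000e-02] 0.036
t 14.2 tcp [496.4 -80.  170.4] F [0.2 0.5 0. ] op 55.2 gf 0.0 j [ 0.07  0.4   0.    2.16 -0.    0.57  1.71]
rot units [-0.01  0.04  3.16] then shift units (50mm) [-0.865 -4.052  1.007] mm [ -43.3 -202.6   50.4]
```

View pics/s3.png

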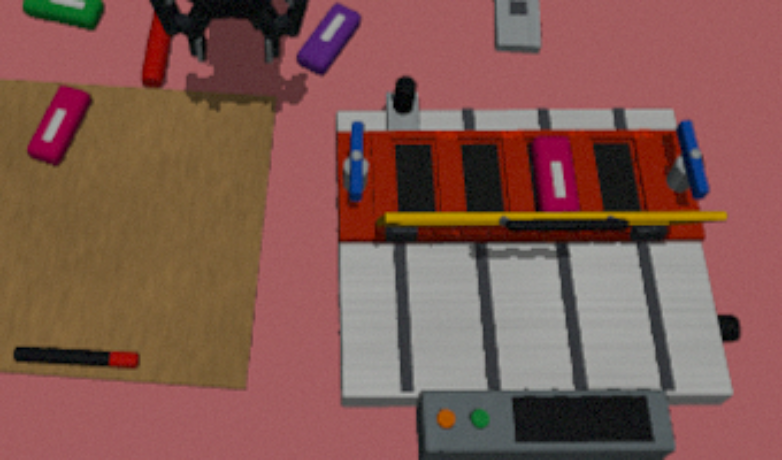

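The first shell sits flat in pocket 2 (crop px (555,175)). The other is still on the sheet at (60,125).

servo_tool --rows '[{"delta_pos": [0, 0, 0], "angular": [0, 0, 0.8], "gripper": -0.45}, {"delta_pos": [0, 0, 0], "angular": [0, 0, 0.8], "gripper": -0.45}, {"delta_pos": [0, 0, 0], "angular": [0, 0, 0.8], "gripper": -0.45}, {"delta_pos": [0, 0, 0], "angular": [0, 0, 0.8], "gripper": -0.45}, {"delta_pos": [-0.14, -0.65, 0], "angular": [0, 0, 0], "gripper": -0.45}, {"delta_pos": [-0.14, -0.65, 0], "angular": [0, 0, 0], "gripper": -0.45}, {"delta_pos": [-0.14, -0.65, 0.1], "angular": [0, 0, 0], "gripper": -0.45}, {"delta_pos": [-0.14, -0.65, 0.3], "angular": [0, 0, 0], "gripper": -0.45}, {"delta_pos": [-0.14, -0.65, 0.4], "angular": [0, 0, 0], "gripper": -0.45}, {"delta_pos": [-0.14, -0.65, 0.5], "angular": [0, 0, 0], "gripper": -0.45}, {"delta_pos": [0, 0, 0.2], "angular": [0, 0, 0], "gripper": -0.45}, {"delta_pos": [0, 0, 0], "angular": [0, 0, 0], "gripper": -0.45}, {"delta_pos": [0, 0, 0], "angular": [0, 0, 0], "gripper": -0.45}]'

```text
t: 15.5
tcp_pos: [489.8, -275.3, 95.1]
orientation: [0.002, 0.123, 0.992, 0.001]
force: [-0.1, -0.3, 0.4]
opening: 62.2
grip_force: 0.0
```

```bash
python3 plan.py 488.6 -287.2 10 -.255; python3 - <<'E'
from fit import *
T=Cam("top");
try: print(shell([T],488.6,-287.2,-.255))
except Exception as e: print(e)
E
```

```text
t 15.5 tcp [ 489.8 -275.3   95.1] F [-0.1 -0.3  0.4] op 62.2 gf 0.0 j [ 0.39  0.58  0.06  2.08 -0.08  0.48  1.84]
rot units [0.02 0.03 0.08] then shift units (50mm) [-0.036 -0.236  1.701] mm [ -1.8 -11.8  85.1]
(array([ 4.92715711e+02, -2.85682394e+02, -2.18928284e-01]), np.float64(0.6670869152889913))
```

servo_tool --rows '[{"delta_pos": [-0.04, -0.24, 0], "angular": [0, 0, 0.08], "gripper": -0.45}, {"delta_pos": [0, 0, 0.4], "angular": [0, 0, 0], "gripper": -0.45}, {"delta_pos": [0, 0, 0.5], "angular": [0, 0, 0], "gripper": -0.45}, {"delta_pos": [0, 0, 0.5], "angular": [0, 0, 0], "gripper": -0.45}, {"delta_pos": [0, 0, 0.3], "angular": [0, 0, 0], "gripper": -0.45}, {"delta_pos": [0, 0, 0], "angular": [0, 0, 0], "gripper": -0.45}, {"delta_pos": [0, 0, 0], "angular": [0, 0, 0], "gripper": 1}, {"delta_pos": [0, 0, 0], "angular": [0, 0, 0], "gripper": 1}, {"delta_pos": [0, 0, 0], "angular": [0, 0, 0], "gripper": 1}, {"delta_pos": [0, 0, 0], "angular": [0, 0, 0], "gripper": 1}, {"delta_pos": [0, 0, 0], "angular": [0, 0, 0], "gripper": 1}, {"delta_pos": [0, 0, 0], "angular": [0, 0, 0], "gripper": 1}]' --squeeze 60

```text
t: 16.75
tcp_pos: [489.1, -290.7, 11.3]
orientation: [0.003, 0.129, 0.992, -0.001]
force: [-0.0, 0.7, 5.6]
opening: 36.5
grip_force: 61.8
```

```bash
python3 plan.py 488.6 -287.2 10 -.255
```

```text
t 16.75 tcp [ 489.1 -290.7   11.3] F [-0.   0.7  5.6] op 36.5 gf 61.8 j [ 0.43  0.73  0.04  2.09 -0.09  0.32  1.86]
rot units [-0.01  0.06 -0.04] then shift units (50mm) [0.027 0.065 0.026] mm [1.4 3.3 1.3]
```

servo_tool --rows '[{"delta_pos": [0, 0, -0.3], "angular": [0, 0, 0], "gripper": 1}, {"delta_pos": [0, 0, -0.6], "angular": [0, 0, 0], "gripper": 1}, {"delta_pos": [0, 0, -0.8], "angular": [0, 0, 0], "gripper": 1}, {"delta_pos": [0, 0, -0.8], "angular": [0, 0, 0], "gripper": 1}, {"delta_pos": [0, 0, -0.6], "angular": [0, 0, 0], "gripper": 1}, {"delta_pos": [0, 0, 0], "angular": [0, 0, -0.8], "gripper": 1}, {"delta_pos": [0, 0, 0], "angular": [0, 0, -0.8], "gripper": 1}, {"delta_pos": [0, 0, 0], "angular": [0, 0, -0.8], "gripper": 1}, {"delta_pos": [0, 0, 0], "angular": [0, 0, -0.86], "gripper": 1}, {"delta_pos": [0, 0, 0], "angular": [0, 0, 0], "gripper": 1}]'

```text
t: 17.75
tcp_pos: [487.1, -290.0, 165.7]
orientation: [0.002, -0.033, 0.999, -0.001]
force: [-1.4, 0.2, -1.7]
opening: 36.4
grip_force: 61.0
```

```bash
python3 plan.py 553.5 93.3 58 .069
```

```text
t 17.75 tcp [ 487.1 -290.   165.7] F [-1.4  0.2 -1.7] op 36.4 gf 61.0 j [ 0.46  0.48 -0.01  2.02  0.    0.63  2.09]
rot units [-0.01  0.03 -0.02] then shift units (50mm) [-1.852  7.557  2.155] mm [-92.6 377.8 107.7]
```

servo_tool --rows '[{"delta_pos": [-0.08, 0.35, 0], "angular": [0, 0, 0], "gripper": 1}, {"delta_pos": [-0.17, 0.68, 0], "angular": [0, 0, 0], "gripper": 1}, {"delta_pos": [-0.17, 0.68, 0], "angular": [0, 0, 0], "gripper": 1}, {"delta_pos": [-0.17, 0.68, 0], "angular": [0, 0, 0], "gripper": 1}, {"delta_pos": [-0.17, 0.68, 0], "angular": [0, 0, 0], "gripper": 1}, {"delta_pos": [-0.17, 0.68, 0], "angular": [0, 0, 0], "gripper": 1}, {"delta_pos": [-0.17, 0.68, 0], "angular": [0, 0, 0], "gripper": 1}, {"delta_pos": [-0.17, 0.68, 0], "angular": [0, 0, 0], "gripper": 1}, {"delta_pos": [-0.17, 0.68, 0], "angular": [0, 0, 0], "gripper": 1}, {"delta_pos": [-0.17, 0.68, 0], "angular": [0, 0, 0], "gripper": 1}, {"delta_pos": [-0.17, 0.68, 0], "angular": [0, 0, 0], "gripper": 1}, {"delta_pos": [-0.07, 0.4, 0], "angular": [0, 0, 0], "gripper": 1}, {"delta_pos": [0, 0, 0], "angular": [0, 0, 0], "gripper": 1}, {"delta_pos": [0, 0, 0], "angular": [0, 0, 0], "gripper": 1}]'

```text
t: 19.15
tcp_pos: [554.2, 92.6, 165.0]
orientation: [0.001, -0.033, 0.999, -0.001]
force: [0.4, -1.0, -0.1]
opening: 36.5
grip_force: 61.0
```

```bash
python3 plan.py 553.5 93.3 58 .069
```

```text
t 19.15 tcp [554.2  92.6 165. ] F [ 0.4 -1.  -0.1] op 36.5 gf 61.0 j [-0.25  0.48  0.01  2.04 -0.    0.63  1.39]
rot units [-0.02  0.03 -0.02] then shift units (50mm) [0.012 0.016 2.14 ] mm [  0.6   0.8 107. ]
```

servo_tool --rows '[{"delta_pos": [0.01, 0.01, 0.3], "angular": [0, 0, 0], "gripper": 1}, {"delta_pos": [0, 0, 0.6], "angular": [0, 0, 0], "gripper": 1}, {"delta_pos": [0, 0, 0.6], "angular": [0, 0, 0], "gripper": 1}, {"delta_pos": [0, 0, 0.4], "angular": [0, 0, 0], "gripper": 1}, {"delta_pos": [0, 0, 0.1], "angular": [0, 0, 0], "gripper": 1}, {"delta_pos": [0, 0, 0.1], "angular": [0, 0, 0], "gripper": 1}, {"delta_pos": [0, 0, 0.06], "angular": [0, 0, 0], "gripper": 1}, {"delta_pos": [0, 0, 0.04], "angular": [0, 0, 0], "gripper": 1}, {"delta_pos": [0, 0, 0], "angular": [0, 0, 0], "gripper": 1}, {"delta_pos": [0, 0, 0], "angular": [0, 0, 0], "gripper": 1}]'

```text
t: 20.15
tcp_pos: [554.8, 93.3, 55.4]
orientation: [0.002, -0.034, 0.999, -0.0]
force: [0.2, -0.6, -2.3]
opening: 36.6
grip_force: 61.0
```

servo_tool --rows '[{"delta_pos": [0, 0, 0.02], "angular": [0, 0, 0], "gripper": 0.9}, {"delta_pos": [0, 0, 0], "angular": [0, 0, 0], "gripper": -0.3}, {"delta_pos": [0, 0, 0], "angular": [0, 0, 0], "gripper": -0.3}, {"delta_pos": [0, 0, 0], "angular": [0, 0, 0], "gripper": -0.3}, {"delta_pos": [0, 0, 0], "angular": [0, 0, 0], "gripper": -0.3}, {"delta_pos": [0, 0, -0.2], "angular": [0, 0, 0], "gripper": -0.3}, {"delta_pos": [0, 0, -0.6], "angular": [0, 0, 0], "gripper": -0.3}, {"delta_pos": [0, 0, -0.8], "angular": [0, 0, 0], "gripper": -0.3}, {"delta_pos": [0, 0, -0.8], "angular": [0, 0, 0], "gripper": -0.3}, {"delta_pos": [0, 0, -0.9], "angular": [0, 0, 0], "gripper": -0.3}, {"delta_pos": [0, -0.9, -0.9], "angular": [0, 0, 0], "gripper": -0.3}, {"delta_pos": [0, -0.9, -0.6], "angular": [0, 0, 0], "gripper": -0.3}, {"delta_pos": [0, -0.9, 0], "angular": [0, 0, 0], "gripper": -0.3}, {"delta_pos": [0, -0.9, 0], "angular": [0, 0, 0], "gripper": -0.3}, {"delta_pos": [0, -0.9, 0], "angular": [0, 0, 0], "gripper": -0.3}, {"delta_pos": [0, 0, 0], "angular": [0, 0, 0], "gripper": -0.3}]'

```text
t: 21.75
tcp_pos: [566.9, -127.4, 283.3]
orientation: [0.002, -0.027, 1.0, -0.003]
force: [-0.4, -0.1, 0.5]
opening: 55.5
grip_force: 0.0
```

```bash
python3 - <<'E'
from fit import *
S,T=Cam("scene"),Cam("top")
for cs in([S],[T]):
    for a in((552,93.2,.069,47),(543,229,.069,47)):
        try: p,f=shell(cs,*a[:3],z=a[3],rad=25);print(p.round(3),round(f,3))
        except Exception as e: print("x",e)
# bar prediction for frame angles
c,s=np.cos(.069),np.sin(.069);N=lambda x,y,z:[545+c*x-s*y,195+s*x+c*y,z]
for th in(1.7,1.8,1.9,2.0):
    bx=58-151*np.cos(th)+8*np.sin(th);bz=77+151*np.sin(th)+8*np.cos(th)
    e=[N(bx,-45,bz),N(bx,45,bz)];print(th,np.round(N(bx,0,bz),1),"S",S.proj(e).round(1).tolist(),"T",T.proj(e).round(1).tolist())
a=cv2.resize(S.im[220:300,320:520],None,fx=3.5,fy=3.5,interpolation=cv2.INTER_CUBIC)
b=cv2.resize(T.im[160:260,180:330],None,fx=3.5,fy=3.5,interpolation=cv2.INTER_CUBIC)
o=np.zeros((a.shape[0]+b.shape[0],700,3),np.uint8);o[:a.shape[0]]=a;o[a.shape[0]:,:b.shape[1]]=b;print(o.shape)
cv2.imwrite("pics/st4.png",o[:600])
E
```

```text
[5.5878e+02 9.4698e+01 7.4000e-02] 0.148
[5.33614e+02 2.25993e+02 2.30000e-02] 0.153
[5.5391e+02 9.3041e+01 5.2000e-02] 0.032
[5.3825e+02 2.2507e+02 3.9000e-02] 0.049
1.7 [630.2 200.9 225.7] S [[400.8, 254.0], [448.6, 253.8]] T [[259.3, 195.9], [226.5, 197.5]]
1.8 [644.9 201.9 222.2] S [[401.3, 261.8], [449.3, 261.5]] T [[259.2, 190.9], [226.6, 192.5]]
1.9 [659.1 202.9 217.3] S [[401.7, 269.8], [449.8, 269.6]] T [[259.3, 186.2], [226.8, 187.9]]
2.0 [672.8 203.8 211. ] S [[401.8, 277.9], [450.1, 277.7]] T [[259.4, 181.9], [227.1, 183.6]]
(630, 700, 3)
```

View pics/st4.png

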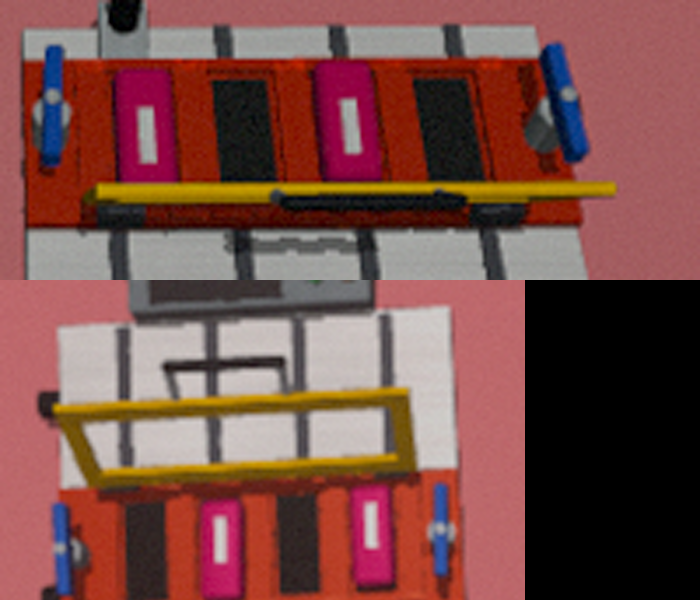

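```bash
python3 - <<'E'
from fit import *
from scipy.optimize import least_squares
S,T=Cam("scene"),Cam("top")
def wh(c,p,r):
    u=c.proj(p)[0];x0,y0,x1,y1=int(u[0]-r),int(u[1]-r),int(u[0]+r),int(u[1]+r)
    g=c.hsv[y0:y1,x0:x1];m=c.im[y0:y1,x0:x1]
    k=(g[...,1]<90)&(g[...,2]>140)
    M=((g[...,0]>150)&(g[...,0]<177)&(g[...,1]>110)&(g[...,2]>50))
    # stripe pixels enclosed by magenta hull
    ys,xs=np.nonzero(M);f=np.zeros(M.shape,np.uint8);cv2.fillConvexPoly(f,cv2.convexHull(np.c_[xs,ys].astype(np.int32)),1)
    f=cv2.erode(f,np.ones((3,3)));w=(f>0)*np.clip(200-g[...,1].astype(float),0,None)*(g[...,1]<150)
    Y,X=np.mgrid[y0:y1,x0:x1];return np.array([(X*w).sum(),(Y*w).sum()])/w.sum(),int((w>0).sum())
for nm,p,r in(("p0",[553,93,65],22),("p2",[540,227,65],22)):
    a,na=wh(S,p,r);b,nb=wh(T,p,13)
    q=least_squares(lambda v:np.r_[S.proj(v)[0]-a,T.proj(v)[0]-b],p);print(nm,a.round(1),na,b.round(1),nb,q.x.round(1),"res",q.fun.round(2))
def tri(u,v,z0):return least_squares(lambda w:np.r_[S.proj(w)[0]-u,T.proj(w)[0]-v],z0).x
T4=cv2.resize(T.im[195:240,225:300],None,fx=8,fy=8,interpolation=cv2.INTER_CUBIC)
S4=cv2.resize(S.im[228:288,345:445],None,fx=6,fy=6,interpolation=cv2.INTER_CUBIC)[:,:600]
o=np.zeros((600,600,3),np.uint8);o[:240]=T4[:240,:600];o[240:]=S4[:360];cv2.imwrite("pics/z5.png",o)
E
```

```text
p0 [361.5 258.2] 89 [285.5 229.7] 57 [562.1  94.8  67.1] res [-0.21 -0.   -0.29 -0.01]
p2 [419.8 255.6] 83 [242.5 233.7] 56 [547.2 226.9  67.7] res [-0.21 -0.01 -0.28 -0.03]
```

View pics/z5.png

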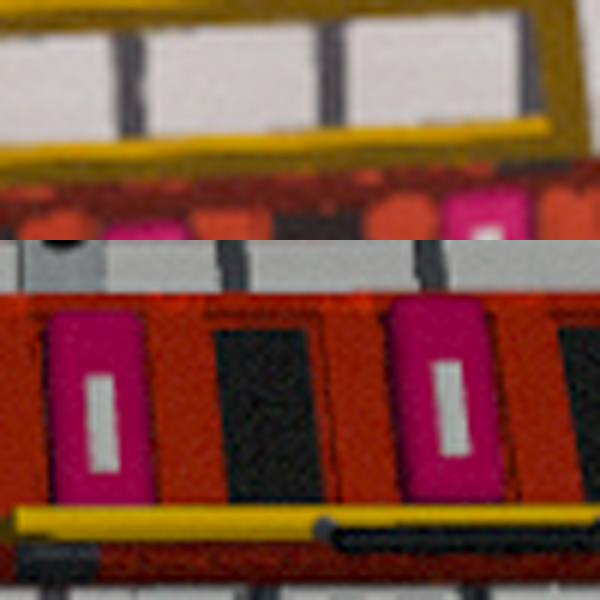

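```bash
python3 plan.py 540 226.5 150 .069
```

```text
t 21.95 tcp [ 567.7 -116.6  282.4] F [-1.   0.1  0.4] op 55.5 gf 0.0 j [ 0.08  0.35  0.06  1.9  -0.03  0.89  1.79]
rot units [-0.    0.03 -0.  ] then shift units (50mm) [0.08  6.884 2.647] mm [  4.  344.2 132.4]
```

servo_tool --rows '[{"delta_pos": [0.08, 0.7, 0], "angular": [0, 0, 0], "gripper": -0.3}, {"delta_pos": [0, 0.8, 0], "angular": [0, 0, 0], "gripper": -0.3}, {"delta_pos": [0, 0.8, 0], "angular": [0, 0, 0], "gripper": -0.3}, {"delta_pos": [0, 0.8, 0], "angular": [0, 0, 0], "gripper": -0.3}, {"delta_pos": [0, 0.8, 0], "angular": [0, 0, 0], "gripper": -0.3}, {"delta_pos": [0, 0.8, 0], "angular": [0, 0, 0], "gripper": -0.3}, {"delta_pos": [0, 0.8, 0.3], "angular": [0, 0, 0], "gripper": -0.3}, {"delta_pos": [0, 0.8, 0.6], "angular": [0, 0, 0], "gripper": -0.3}, {"delta_pos": [0, 0.58, 0.8], "angular": [0, 0, 0], "gripper": -0.3}, {"delta_pos": [0, 0, 0.8], "angular": [0, 0, 0], "gripper": -0.3}, {"delta_pos": [0, 0, 0.15], "angular": [0, 0, 0], "gripper": -0.3}, {"delta_pos": [0, 0, 0], "angular": [0, 0, 0], "gripper": -0.3}, {"delta_pos": [0, 0, 0], "angular": [0, 0, 0], "gripper": -0.3}]'

```text
t: 23.25
tcp_pos: [542.2, 224.8, 150.8]
orientation: [0.003, -0.033, 0.999, -0.0]
force: [0.7, 0.1, -0.1]
opening: 55.8
grip_force: 0.0
```

```bash
python3 plan.py 540 226.5 58 .069
```

```text
t 23.25 tcp [542.2 224.8 150.8] F [ 0.7  0.1 -0.1] op 55.8 gf 0.0 j [-0.45  0.52 -0.03  1.99  0.03  0.62  1.14]
rot units [-0.01  0.05 -0.02] then shift units (50mm) [0.042 0.037 1.857] mm [ 2.1  1.9 92.8]
```

servo_tool --rows '[{"delta_pos": [0.04, 0.04, 0.5], "angular": [0, 0, 0], "gripper": -0.3}, {"delta_pos": [0, 0, 0.6], "angular": [0, 0, 0], "gripper": -0.3}, {"delta_pos": [0, 0, 0.5], "angular": [0, 0, 0], "gripper": -0.3}, {"delta_pos": [0, 0, 0.26], "angular": [0, 0, 0], "gripper": -0.3}, {"delta_pos": [0, 0, 0], "angular": [0, 0, 0], "gripper": -0.3}, {"delta_pos": [0, 0, 0], "angular": [0, 0, 0], "gripper": 1}, {"delta_pos": [0, 0, 0], "angular": [0, 0, 0], "gripper": 1}, {"delta_pos": [0, 0, 0], "angular": [0, 0, 0], "gripper": 1}, {"delta_pos": [0, 0, 0], "angular": [0, 0, 0], "gripper": 1}, {"delta_pos": [0, 0, 0], "angular": [0, 0, 0], "gripper": 1}]' --squeeze 50

```text
t: 24.25
tcp_pos: [541.0, 227.0, 58.2]
orientation: [0.003, -0.033, 0.999, 0.0]
force: [-1.0, -0.4, 7.5]
opening: 36.4
grip_force: 51.2
```

```bash
python3 plan.py 544.5 229 58 .069
```

```text
t 24.25 tcp [541.  227.   58.2] F [-1.  -0.4  7.5] op 36.4 gf 51.2 j [-0.46  0.66 -0.02  2.03  0.04  0.44  1.12]
rot units [ 0.    0.07 -0.02] then shift units (50mm) [-0.073  0.036  0.004] mm [-3.7  1.8  0.2]
```

servo_tool --rows '[{"delta_pos": [0, 0, -0.15], "angular": [0, 0, 0], "gripper": 1}, {"delta_pos": [0, 0, -0.15], "angular": [0, 0, 0], "gripper": 1}, {"delta_pos": [-0.09, 0.04, 0], "angular": [0, 0, 0], "gripper": 1}, {"delta_pos": [0, 0, 0], "angular": [0, 0, 0], "gripper": 1}, {"delta_pos": [0, 0, 0.1], "angular": [0, 0, 0], "gripper": 1}, {"delta_pos": [0, 0, 0.1], "angular": [0, 0, 0], "gripper": 1}, {"delta_pos": [0, 0, 0.1], "angular": [0, 0, 0], "gripper": 1}, {"delta_pos": [0, 0, 0], "angular": [0, 0, 0], "gripper": 1}, {"delta_pos": [0, 0, 0], "angular": [0, 0, 0], "gripper": 1}]'

```text
t: 25.15
tcp_pos: [545.7, 228.8, 58.1]
orientation: [0.003, -0.033, 0.999, -0.0]
force: [-1.6, -1.7, 15.4]
opening: 36.8
grip_force: 52.2
```

servo_tool --rows '[{"delta_pos": [0, 0, -0.02], "angular": [0, 0, 0], "gripper": 0.9}, {"delta_pos": [0, 0, 0], "angular": [0, 0, 0], "gripper": -0.3}, {"delta_pos": [0, 0, 0], "angular": [0, 0, 0], "gripper": -0.3}, {"delta_pos": [0, 0, 0], "angular": [0, 0, 0], "gripper": -0.3}, {"delta_pos": [0, 0, 0], "angular": [0, 0, 0], "gripper": -0.3}, {"delta_pos": [0, 0, -0.2], "angular": [0, 0, 0], "gripper": -0.3}, {"delta_pos": [0, 0, -0.6], "angular": [0, 0, 0], "gripper": -0.3}, {"delta_pos": [0, 0, -0.8], "angular": [0, 0, 0], "gripper": -0.3}, {"delta_pos": [0, 0, -0.9], "angular": [0, 0, 0], "gripper": -0.3}, {"delta_pos": [0, 0, -0.9], "angular": [0, 0, 0], "gripper": -0.3}, {"delta_pos": [0.4, 0, -0.9], "angular": [0, 0, 0], "gripper": -0.3}, {"delta_pos": [0.4, 0, -0.7], "angular": [0, 0, 0], "gripper": -0.3}, {"delta_pos": [0.4, 0, -0.2], "angular": [0, 0, 0], "gripper": -0.3}, {"delta_pos": [0, 0, 0], "angular": [0, 0, 0], "gripper": -0.3}]'

```text
t: 26.55
tcp_pos: [481.3, 225.5, 320.0]
orientation: [0.003, -0.035, 0.999, 0.001]
force: [0.4, -0.1, -1.0]
opening: 55.6
grip_force: 0.0
```

```bash
python3 - <<'E'
from fit import *
from plan import show
show(st()[0])
S,T=Cam("scene"),Cam("top")
for cs in([S],[T]):
    for a in((552,93.2,.069,47),(543,229,.069,47)):
        try: p,f=shell(cs,*a[:3],z=a[3],rad=25);print(p.round(3),round(f,3))
        except Exception as e: print("x",e)
# frame bar in S: dark px in predicted region
for b in S.blobs((0,0,0),(180,255,60),15,(385,235,470,300)): print("S",b[0].round(1),b[1].tolist())
for b in T.blobs((0,0,0),(180,255,75),15,(215,170,270,195)): print("T",b[0].round(1),b[1].tolist())
for c,n in((S,"S"),(T,"T")):
    for b in c.blobs((20,150,80),(32,255,255),60,(180,150,510,330)): 
        ys,xs=np.nonzero(b[2]);print(n,"yel",cv2.approxPolyDP(cv2.convexHull(np.c_[xs,ys].astype(np.int32)),2,True)[:,0].tolist())
c,s=np.cos(.069),np.sin(.069);N=lambda x,y,z:[545+c*x-s*y,195+s*x+c*y,z]
for th in(1.7,1.8,1.9,2.0):
    f=lambda L,h,y:N(58-L*np.cos(th)+h*np.sin(th),y,77+L*np.sin(th)+h*np.cos(th))
    print(th,"S bar",S.proj([f(151,8,-45),f(151,8,45)]).round(1).tolist(),"T bar",T.proj([f(151,8,-45),f(151,8,45)]).round(1).tolist(),"T front corners",T.proj([f(116,0,-145),f(116,0,145)]).round(1).tolist())
cv2.imwrite("pics/z6.png",np.vstack([cv2.resize(T.im[160:240,190:310],(720,300)[:1]+(480,),interpolation=cv2.INTER_CUBIC)]))
E
```

```text
t 26.55 tcp [481.3 225.5 320. ] F [ 0.4 -0.1 -1. ] op 55.6 gf 0.0 j [-0.49  0.24 -0.04  1.95  0.02  0.94  1.1 ]
[5.61066e+02 9.47890e+01 2.10000e-02] 0.159
[5.49448e+02 2.29897e+02 2.00000e-03] 0.188
[5.56986e+02 9.32990e+01 5.60000e-02] 0.03
[5.43670e+02 2.27341e+02 8.10000e-02] 0.183
S [411.3 258.2] [409, 243, 6, 30, 46]
S [447.9 257.9] [438, 243, 21, 30, 461]
S [390.8 258.6] [385, 244, 14, 29, 366]
S [438.6 281.6] [397, 276, 73, 24, 493]
S [407.1 290.2] [385, 285, 43, 15, 159]
T [229.6 170.2] [219, 170, 26, 2, 32]
T [243.6 182.8] [227, 181, 34, 5, 93]
S yel [[495, 274], [471, 278], [347, 277], [353, 273]]
T yel [[298, 212], [211, 217], [199, 204], [195, 195], [295, 190]]
1.7 S bar [[400.8, 254.0], [448.6, 253.8]] T bar [[259.3, 195.9], [226.5, 197.5]] T front corners [[296.5, 200.9], [193.5, 206.1]]
1.8 S bar [[401.3, 261.8], [449.3, 261.5]] T bar [[259.2, 190.9], [226.6, 192.5]] T front corners [[296.3, 197.1], [193.7, 202.3]]
1.9 S bar [[401.7, 269.8], [449.8, 269.6]] T bar [[259.3, 186.2], [226.8, 187.9]] T front corners [[296.2, 193.5], [193.9, 198.6]]
2.0 S bar [[401.8, 277.9], [450.1, 277.7]] T bar [[259.4, 181.9], [227.1, 183.6]] T front corners [[296.1, 190.1], [194.3, 195.2]]
```

View pics/z6.png

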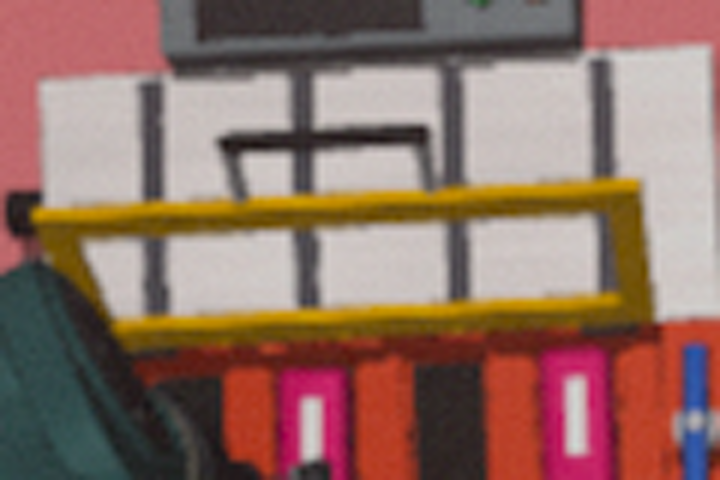

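```bash
python3 plan.py 672.8 203.8 290 1.635; python3 - <<'E'
from fit import *
S,T=Cam("scene"),Cam("top")
for c in(S,T): print(button([c],556,32,.03))
print(button([S],534,358,.06))
E
```

```text
t 26.65 tcp [482.8 224.8 317.5] F [-0.4 -0.4 -0.4] op 55.5 gf 0.0 j [-0.49  0.25 -0.04  1.95  0.02  0.94  1.1 ]
rot units [ -0.04   0.03 -15.67] then shift units (50mm) [ 0.664 -3.764  0.551] mm [  33.2 -188.2   27.5]
(array([5.58531624e+02, 3.30916755e+01, 2.33978337e-02]), np.float64(0.07634091599888082))
(array([5.56612563e+02, 3.16112473e+01, 4.52964075e-02]), np.float64(0.12328225407810182))
(array([5.37512181e+02, 3.58839328e+02, 1.74255233e-02]), np.float64(0.2684716608673458))
```

servo_tool --rows '[{"delta_pos": [0, 0, 0], "angular": [0, 0, -1], "gripper": -0.3}, {"delta_pos": [0, 0, 0], "angular": [0, 0, -1], "gripper": -0.3}, {"delta_pos": [0, 0, 0], "angular": [0, 0, -1], "gripper": -0.3}, {"delta_pos": [0, 0, 0], "angular": [0, 0, -1], "gripper": -0.3}, {"delta_pos": [0, 0, 0], "angular": [0, 0, -1], "gripper": -0.3}, {"delta_pos": [0, 0, 0], "angular": [0, 0, -1], "gripper": -0.3}, {"delta_pos": [0, 0, 0], "angular": [0, 0, -1], "gripper": -0.3}, {"delta_pos": [0, 0, 0], "angular": [0, 0, -1], "gripper": -0.3}, {"delta_pos": [0, 0, 0], "angular": [0, 0, -1], "gripper": -0.3}, {"delta_pos": [0, 0, 0], "angular": [0, 0, -1], "gripper": -0.3}, {"delta_pos": [0, 0, 0], "angular": [0, 0, -1], "gripper": -0.3}, {"delta_pos": [0, 0, 0], "angular": [0, 0, -1], "gripper": -0.3}, {"delta_pos": [0, 0, 0], "angular": [0, 0, -1], "gripper": -0.3}, {"delta_pos": [0, 0, 0], "angular": [0, 0, -1], "gripper": -0.3}, {"delta_pos": [0, 0, 0], "angular": [0, 0, -1], "gripper": -0.3}, {"delta_pos": [0, 0, 0], "angular": [0, 0, -0.67], "gripper": -0.3}, {"delta_pos": [0, 0, 0], "angular": [0, 0, 0], "gripper": -0.3}]'

```text
t: 28.45
tcp_pos: [483.5, 224.5, 315.7]
orientation: [0.0, 0.729, -0.685, 0.001]
force: [-0.3, 0.3, -0.1]
opening: 55.3
grip_force: 0.0
```

```bash
python3 plan.py 672.8 203.8 290 1.64
```

```text
t 28.45 tcp [483.5 224.5 315.7] F [-0.3  0.3 -0.1] op 55.3 gf 0.0 j [-0.26  0.27 -0.33  1.94  0.11  0.95  2.57]
rot units [-0.01 -0.02 -0.07] then shift units (50mm) [ 0.675 -3.749  0.514] mm [  33.8 -187.4   25.7]
```

servo_tool --rows '[{"delta_pos": [0.06, -0.3, 0], "angular": [0, 0, -0.07], "gripper": -0.1}, {"delta_pos": [0.12, -0.69, 0], "angular": [0, 0, 0], "gripper": -0.1}, {"delta_pos": [0.12, -0.69, 0], "angular": [0, 0, 0], "gripper": -0.1}, {"delta_pos": [0.12, -0.69, 0], "angular": [0, 0, 0], "gripper": -0.1}, {"delta_pos": [0.12, -0.69, 0], "angular": [0, 0, 0], "gripper": -0.1}, {"delta_pos": [0.13, -0.69, 0.2], "angular": [0, 0, 0], "gripper": -0.1}, {"delta_pos": [0, 0, 0.3], "angular": [0, 0, 0], "gripper": -0.1}, {"delta_pos": [0, 0, 0], "angular": [0, 0, 0], "gripper": -0.1}, {"delta_pos": [0, 0, 0], "angular": [0, 0, 0], "gripper": -0.1}]'

```text
t: 29.35
tcp_pos: [671.7, 204.8, 291.6]
orientation: [0.0, 0.732, -0.682, 0.001]
force: [0.1, 0.3, -0.1]
opening: 46.7
grip_force: 0.0
```

```bash
python3 plan.py 672.8 203.8 199 1.64;  python3 - <<'E'
from fit import *
S,T=Cam("scene"),Cam("top")
for cs in([S],[T]):
    for a in((552,93.2,.069,47),(543,229,.069,47)):
        try: p,f=shell(cs,*a[:3],z=a[3],rad=25);print(p.round(3),round(f,3))
        except Exception as e: print("x",e)
E
```

```text
t 29.35 tcp [671.7 204.8 291.6] F [ 0.1  0.3 -0.1] op 46.7 gf 0.0 j [-0.18  0.52 -0.27  1.6   0.15  1.05  2.72]
rot units [-0.01 -0.01  0.01] then shift units (50mm) [ 0.021 -0.02   1.853] mm [ 1.1 -1.  92.6]
[5.61145e+02 9.48490e+01 6.90000e-02] 0.147
[5.49727e+02 2.29551e+02 2.70000e-02] 0.183
[5.58687e+02 9.28390e+01 6.60000e-02] 0.223
[5.43e+02 2.29e+02 6.90e-02] 0.0
```

servo_tool --rows '[{"delta_pos": [0.02, -0.02, 0.5], "angular": [0, 0, 0], "gripper": -0.1}, {"delta_pos": [0, 0, 0.6], "angular": [0, 0, 0], "gripper": -0.1}, {"delta_pos": [0, 0, 0.5], "angular": [0, 0, 0], "gripper": -0.1}, {"delta_pos": [0, 0, 0.25], "angular": [0, 0, 0], "gripper": -0.1}, {"delta_pos": [0, 0, 0], "angular": [0, 0, 0], "gripper": 0.3}, {"delta_pos": [0, 0, 0], "angular": [0, 0, 0], "gripper": 1}, {"delta_pos": [0, 0, 0], "angular": [0, 0, 0], "gripper": 1}, {"delta_pos": [0, 0, 0], "angular": [0, 0, 0], "gripper": 1}, {"delta_pos": [0, 0, 0], "angular": [0, 0, 0], "gripper": 1}, {"delta_pos": [0, 0, 0], "angular": [0, 0, 0], "gripper": 1}, {"delta_pos": [0, 0, 0], "angular": [0, 0, 0], "gripper": 1}]' --squeeze 30

```text
t: 30.55
tcp_pos: [675.3, 204.3, 201.7]
orientation: [-0.003, 0.732, -0.682, 0.002]
force: [1.5, 0.7, 6.3]
opening: 8.5
grip_force: 29.7
```

```bash
python3 plan.py 672.8 203.8 199 1.64; python3 - <<'E'
import numpy as np
# arc increments from th=2.0 in tool y(+ = -nest x) and tool z(down), units 50mm
th=np.linspace(2.0,0,19);x=-151*np.cos(th)+8*np.sin(th);z=151*np.sin(th)+8*np.cos(th)
print(np.c_[th[1:],(-np.diff(x)/50),(-np.diff(z)/50)].round(2).tolist())
E
```

```text
t 30.55 tcp [675.3 204.3 201.7] F [1.5 0.7 6.3] op 8.5 gf 29.7 j [-0.19  0.6  -0.25  1.68  0.19  0.88  2.69]
rot units [-0.07  0.    0.01] then shift units (50mm) [0.007 0.051 0.054] mm [0.3 2.5 2.7]
[[1.89, 0.31, -0.14], [1.78, 0.32, -0.1], [1.67, 0.33, -0.07], [1.56, 0.33, -0.03], [1.44, 0.34, 0.01], [1.33, 0.33, 0.04], [1.22, 0.33, 0.08], [1.11, 0.32, 0.12], [1.0, 0.3, 0.15], [0.89, 0.28, 0.18], [0.78, 0.26, 0.21], [0.67, 0.24, 0.24], [0.56, 0.21, 0.26], [0.44, 0.18, 0.29], [0.33, 0.14, 0.3], [0.22, 0.11, 0.32], [0.11, 0.07, 0.33], [0.0, 0.04, 0.33]]
```

servo_tool --rows '[{"delta_pos": [0, 0.3, -0.14], "angular": [0, 0, 0], "gripper": 1}, {"delta_pos": [0, 0.32, -0.1], "angular": [0, 0, 0], "gripper": 1}, {"delta_pos": [0, 0.33, -0.07], "angular": [0, 0, 0], "gripper": 1}, {"delta_pos": [0, 0.33, -0.03], "angular": [0, 0, 0], "gripper": 1}, {"delta_pos": [0, 0.34, 0.01], "angular": [0, 0, 0], "gripper": 1}, {"delta_pos": [0, 0.33, 0.04], "angular": [0, 0, 0], "gripper": 1}, {"delta_pos": [0, 0.33, 0.08], "angular": [0, 0, 0], "gripper": 1}, {"delta_pos": [0, 0.32, 0.12], "angular": [0, 0, 0], "gripper": 1}, {"delta_pos": [0, 0.3, 0.15], "angular": [0, 0, 0], "gripper": 1}, {"delta_pos": [0, 0, 0], "angular": [0, 0, 0], "gripper": 1}]'

```text
t: 31.55
tcp_pos: [527.0, 193.9, 196.0]
orientation: [-0.0, 0.732, -0.681, 0.001]
force: [-2.0, 2.0, -1.4]
opening: 8.1
grip_force: 31.1
```

servo_tool --rows '[{"delta_pos": [0, 0.28, 0.18], "angular": [0, 0, 0], "gripper": 1}, {"delta_pos": [0, 0.26, 0.21], "angular": [0, 0, 0], "gripper": 1}, {"delta_pos": [0, 0.24, 0.24], "angular": [0, 0, 0], "gripper": 1}, {"delta_pos": [0, 0.21, 0.26], "angular": [0, 0, 0], "gripper": 1}, {"delta_pos": [0, 0.18, 0.29], "angular": [0, 0, 0], "gripper": 1}, {"delta_pos": [0, 0.14, 0.3], "angular": [0, 0, 0], "gripper": 1}, {"delta_pos": [0, 0.11, 0.32], "angular": [0, 0, 0], "gripper": 1}, {"delta_pos": [0, 0, 0], "angular": [0, 0, 0], "gripper": 1}]'

```text
t: 32.35
tcp_pos: [459.7, 189.0, 105.3]
orientation: [-0.001, 0.732, -0.682, 0.001]
force: [2.4, 2.6, -3.7]
opening: 8.5
grip_force: 30.8
```

servo_tool --rows '[{"delta_pos": [0, 0.06, 0.25], "angular": [0, 0, 0], "gripper": 1}, {"delta_pos": [0, 0.04, 0.2], "angular": [0, 0, 0], "gripper": 1}, {"delta_pos": [0, 0.01, 0.15], "angular": [0, 0, 0], "gripper": 1}, {"delta_pos": [0, 0, 0.1], "angular": [0, 0, 0], "gripper": 1}, {"delta_pos": [0, 0, 0], "angular": [0, 0, 0], "gripper": 1}]'

```text
t: 32.85
tcp_pos: [455.2, 188.8, 72.9]
orientation: [-0.002, 0.731, -0.682, 0.002]
force: [1.4, 1.3, 12.5]
opening: 8.0
grip_force: 33.5
```

servo_tool --rows '[{"delta_pos": [0, 0, 0.04], "angular": [0, 0, 0], "gripper": 1}, {"delta_pos": [0, 0, 0], "angular": [0, 0, 0], "gripper": 1}, {"delta_pos": [0, 0, -0.04], "angular": [0, 0, 0], "gripper": 0.45}, {"delta_pos": [0, 0, 0], "angular": [0, 0, 0], "gripper": 0.45}, {"delta_pos": [0, 0, 0], "angular": [0, 0, 0], "gripper": 0.45}, {"delta_pos": [0, 0, -0.3], "angular": [0, 0, 0], "gripper": 0.45}, {"delta_pos": [0, 0, -0.6], "angular": [0, 0, 0], "gripper": 0.45}, {"delta_pos": [0, 0, -0.8], "angular": [0, 0, 0], "gripper": 0.45}, {"delta_pos": [0, 0, -0.8], "angular": [0, 0, 0], "gripper": 0.45}, {"delta_pos": [0, 0, -0.4], "angular": [0, 0, 0.8], "gripper": 0.45}, {"delta_pos": [0, 0, 0], "angular": [0, 0, 0.8], "gripper": 0.45}, {"delta_pos": [0, 0, 0], "angular": [0, 0, 0], "gripper": 0.45}]'

```text
t: 34.05
tcp_pos: [452.3, 187.5, 216.5]
orientation: [0.0, -0.675, 0.738, -0.001]
force: [0.2, 0.4, -0.3]
opening: 23.0
grip_force: 0.0
```

```bash
python3 - <<'E'
from fit import *
from plan import *
S,T=Cam("scene"),Cam("top")
show(st()[0])
B=[]
for cs in([S,T],[S],[T]):
    for a in((533.5,358,.05),(557,32,.04)):
        try:p,f=button(cs,*a);print("btn",p.round(3),round(f,3))
        except Exception as e:print(e)
a=cv2.resize(S.im[215:365,315:515],None,fx=3,fy=3,interpolation=cv2.INTER_CUBIC);cv2.imwrite("pics/s7.png",a)
E
```

```text
t 34.15 tcp [451.8 187.4 215.5] F [-0.2  0.5 -0.4] op 23.8 gf 0.0 j [-0.28  0.33 -0.26  2.14  0.14  0.69  2.42]
btn [5.37638e+02 3.58695e+02 4.30000e-02] 0.904
btn [5.60452e+02 3.22670e+01 3.40000e-02] 0.28
btn [5.37561e+02 3.59378e+02 1.00000e-02] 0.337
btn [5.61169e+02 3.30540e+01 1.90000e-02] 0.077
btn [5.38624e+02 3.58275e+02 6.50000e-02] 0.567
btn [5.59463e+02 3.16610e+01 1.40000e-02] 0.146
```

View pics/s7.png

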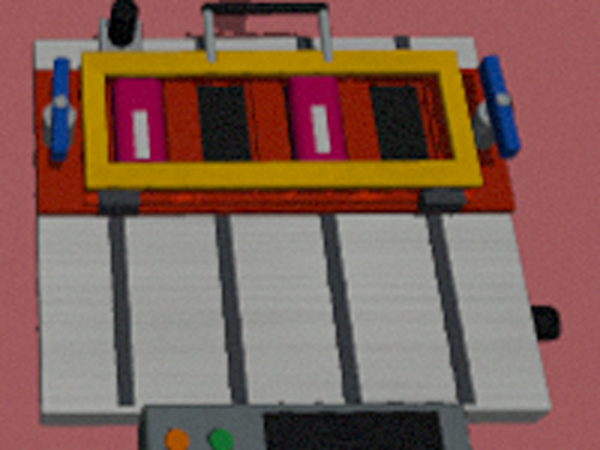

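The frame is down level over both shells (crop px (140,115) and (318,115)), and both buttons are still lengthwise. Next is the left button.

servo_tool --rows '[{"delta_pos": [0, 0, 0], "angular": [0, 0, 1], "gripper": 0.1}, {"delta_pos": [0, 0, 0], "angular": [0, 0, 1], "gripper": 0.1}, {"delta_pos": [0, 0, 0], "angular": [0, 0, 1], "gripper": 0.1}, {"delta_pos": [0, 0, 0], "angular": [0, 0, 1], "gripper": 0.1}, {"delta_pos": [0, 0, 0], "angular": [0, 0, 1], "gripper": 0.1}, {"delta_pos": [0, 0, 0], "angular": [0, 0, 1], "gripper": 0.1}, {"delta_pos": [0, 0, 0], "angular": [0, 0, 1], "gripper": 0.1}, {"delta_pos": [0, 0, 0], "angular": [0, 0, 1], "gripper": 0.1}, {"delta_pos": [0, 0, 0], "angular": [0, 0, 1], "gripper": 0.1}, {"delta_pos": [0, 0, 0], "angular": [0, 0, 1], "gripper": 0.1}, {"delta_pos": [0, 0, 0], "angular": [0, 0, 1], "gripper": 0.1}, {"delta_pos": [0, 0, 0], "angular": [0, 0, 1], "gripper": 0.1}, {"delta_pos": [0, 0, 0], "angular": [0, 0, 1], "gripper": 0.1}, {"delta_pos": [0, 0, 0], "angular": [0, 0, 1], "gripper": 0.1}, {"delta_pos": [0, 0, 0], "angular": [0, 0, 0.3], "gripper": 0.1}, {"delta_pos": [0, 0, 0], "angular": [0, 0, 0], "gripper": 0.1}]'

```text
t: 35.75
tcp_pos: [452.2, 187.9, 215.6]
orientation: [0.001, -0.027, 1.0, -0.001]
force: [-0.1, 0.5, -0.0]
opening: 38.6
grip_force: 0.0
```

```bash
python3 plan.py 537.7 358.3 150 .05; python3 - <<'E'
from fit import *
S,T=Cam("scene"),Cam("top")
for cs in([S,T],[S],[T]):
    for a in((537,358,.05),(560,32,.04)):
        try:p,f=button(cs,*a);print("btn",p.round(3),round(f,3))
        except Exception as e:print(e)
E
```

```text
t 35.75 tcp [452.2 187.9 215.6] F [-0.1  0.5 -0. ] op 38.6 gf 0.0 j [-0.56  0.32  0.09  2.15 -0.04  0.67  1.18]
rot units [-0.02  0.01  0.03] then shift units (50mm) [-1.878  3.319  1.313] mm [-93.9 165.9  65.6]
btn [5.34926e+02 3.58333e+02 5.00000e-02] 0.812
btn [5.57172e+02 3.26090e+01 2.00000e-02] 0.291
btn [5.37743e+02 3.58023e+02 5.00000e-02] 0.219
btn [5.6115e+02 3.3077e+01 2.1000e-02] 0.083
btn [5.32096e+02 3.58370e+02 4.70000e-02] 0.545
btn [5.5968e+02 3.1542e+01 3.2000e-02] 0.142
```

servo_tool --rows '[{"delta_pos": [-0.2, 0.36, 0], "angular": [0, 0, 0], "gripper": 0.1}, {"delta_pos": [-0.4, 0.7, 0], "angular": [0, 0, 0], "gripper": 0.1}, {"delta_pos": [-0.4, 0.7, 0], "angular": [0, 0, 0], "gripper": 0.1}, {"delta_pos": [-0.4, 0.7, 0.3], "angular": [0, 0, 0], "gripper": 0.1}, {"delta_pos": [-0.4, 0.7, 0.5], "angular": [0, 0, 0], "gripper": 0.1}, {"delta_pos": [-0.08, 0.16, 0.5], "angular": [0, 0, 0], "gripper": 0.1}, {"delta_pos": [0, 0, 0], "angular": [0, 0, 0], "gripper": 0.1}, {"delta_pos": [0, 0, 0], "angular": [0, 0, 0], "gripper": 0.1}]'

```text
t: 36.65
tcp_pos: [537.8, 357.4, 151.0]
orientation: [0.001, -0.026, 1.0, -0.001]
force: [0.4, -0.8, 0.3]
opening: 38.2
grip_force: 0.0
```

```bash
python3 plan.py 537.5 358.2 89 .05
```

```text
t 36.65 tcp [537.8 357.4 151. ] F [ 0.4 -0.8  0.3] op 38.2 gf 0.0 j [-0.71  0.59  0.07  1.86 -0.05  0.7   1.02]
rot units [-0.03  0.01  0.01] then shift units (50mm) [0.006 0.017 1.241] mm [ 0.3  0.9 62. ]
```

servo_tool --rows '[{"delta_pos": [0, 0.02, 0.3], "angular": [0, 0, 0], "gripper": 0.1}, {"delta_pos": [0, 0, 0.4], "angular": [0, 0, 0], "gripper": 0.1}, {"delta_pos": [0, 0, 0.35], "angular": [0, 0, 0], "gripper": 0.1}, {"delta_pos": [0, 0, 0.19], "angular": [0, 0, 0], "gripper": 0.1}, {"delta_pos": [0, 0, 0], "angular": [0, 0, 0], "gripper": 0.1}, {"delta_pos": [0, 0, 0], "angular": [0, 0, 0], "gripper": 1}, {"delta_pos": [0, 0, 0], "angular": [0, 0, 0], "gripper": 1}, {"delta_pos": [0, 0, 0], "angular": [0, 0, 0], "gripper": 1}, {"delta_pos": [0, 0, 0], "angular": [0, 0, 0], "gripper": 1}, {"delta_pos": [0, 0, 0], "angular": [0, 0, 0], "gripper": 1}]' --squeeze 30

```text
t: 37.65
tcp_pos: [539.2, 357.4, 90.7]
orientation: [0.002, -0.026, 1.0, -0.002]
force: [-0.8, -5.7, 6.3]
opening: 11.3
grip_force: 33.8
```

servo_tool --rows '[{"delta_pos": [0, 0, 0], "angular": [0, 0, -0.8], "gripper": 1}, {"delta_pos": [0, 0, 0], "angular": [0, 0, -0.9], "gripper": 1}, {"delta_pos": [0, 0, 0], "angular": [0, 0, -0.9], "gripper": 1}, {"delta_pos": [0, 0, 0], "angular": [0, 0, -0.9], "gripper": 1}, {"delta_pos": [0, 0, 0], "angular": [0, 0, -0.9], "gripper": 1}, {"delta_pos": [0, 0, 0], "angular": [0, 0, -0.9], "gripper": 1}, {"delta_pos": [0, 0, 0], "angular": [0, 0, -0.9], "gripper": 1}, {"delta_pos": [0, 0, 0], "angular": [0, 0, -0.9], "gripper": 1}, {"delta_pos": [0, 0, 0], "angular": [0, 0, 0], "gripper": 1}]'

```text
t: 38.55
tcp_pos: [538.6, 359.0, 90.7]
orientation: [0.001, -0.372, 0.928, -0.001]
force: [-1.6, -3.3, 5.9]
opening: 11.0
grip_force: 33.5
```

```bash
python3 plan.py 537.5 358.2 89 1.6
```

```text
t 38.55 tcp [538.6 359.   90.7] F [-1.6 -3.3  5.9] op 11.0 gf 33.5 j [-0.57  0.67 -0.14  1.88  0.15  0.6   1.53]
rot units [-0.03 -0.   -8.38] then shift units (50mm) [0.015 0.023 0.035] mm [0.7 1.1 1.7]
```

servo_tool --rows '[{"delta_pos": [0, 0, 0], "angular": [0, 0, -0.9], "gripper": 1}, {"delta_pos": [0, 0, 0], "angular": [0, 0, -0.9], "gripper": 1}, {"delta_pos": [0, 0, 0], "angular": [0, 0, -0.9], "gripper": 1}, {"delta_pos": [0, 0, 0], "angular": [0, 0, -0.9], "gripper": 1}, {"delta_pos": [0, 0, 0], "angular": [0, 0, -0.9], "gripper": 1}, {"delta_pos": [0, 0, 0], "angular": [0, 0, -0.9], "gripper": 1}, {"delta_pos": [0, 0, 0], "angular": [0, 0, -0.9], "gripper": 1}, {"delta_pos": [0, 0, 0], "angular": [0, 0, -0.9], "gripper": 1}, {"delta_pos": [0, 0, 0], "angular": [0, 0, -0.9], "gripper": 1}, {"delta_pos": [0, 0, 0], "angular": [0, 0, -0.5], "gripper": 1}, {"delta_pos": [0, 0, 0], "angular": [0, 0, 0], "gripper": 1}, {"delta_pos": [0, 0, 0], "angular": [0, 0, 0], "gripper": 1}]'

```text
t: 39.75
tcp_pos: [537.4, 359.7, 90.7]
orientation: [-0.0, 0.725, -0.689, 0.001]
force: [-3.7, -2.1, 5.9]
opening: 11.1
grip_force: 33.6
```

```bash
python3 plan.py 537.5 358.2 89 1.639; python3 -c "
from cell import arm;print(arm.read_state()['moment'])"
```

```text
t 39.75 tcp [537.4 359.7  90.7] F [-3.7 -2.1  5.9] op 11.1 gf 33.6 j [-0.41  0.69 -0.37  1.87  0.39  0.65  2.17]
rot units [-0.02 -0.01 -0.18] then shift units (50mm) [0.03  0.001 0.035] mm [1.5 0.  1.7]
[-0.5313734   0.69078088  0.01670985]
```

servo_tool --rows '[{"delta_pos": [0, 0, 0], "angular": [0, 0, 0], "gripper": 0.1}, {"delta_pos": [0, 0, 0], "angular": [0, 0, 0], "gripper": 0.1}, {"delta_pos": [0, 0, 0], "angular": [0, 0, 0], "gripper": 0.1}, {"delta_pos": [0, 0, -0.4], "angular": [0, 0, 0], "gripper": 0.1}, {"delta_pos": [0, 0, -0.8], "angular": [0, 0, 0], "gripper": 0.1}, {"delta_pos": [0, 0, -0.8], "angular": [0, 0, 1], "gripper": 0.1}, {"delta_pos": [0, 0, -0.2], "angular": [0, 0, 1], "gripper": 0.1}, {"delta_pos": [0, 0, 0], "angular": [0, 0, 1], "gripper": 0.1}, {"delta_pos": [0, 0, 0], "angular": [0, 0, 1], "gripper": 0.1}, {"delta_pos": [0, 0, 0], "angular": [0, 0, 1], "gripper": 0.1}, {"delta_pos": [0, 0, 0], "angular": [0, 0, 1], "gripper": 0.1}, {"delta_pos": [0, 0, 0], "angular": [0, 0, 1], "gripper": 0.1}, {"delta_pos": [0, 0, 0], "angular": [0, 0, 1], "gripper": 0.1}, {"delta_pos": [0, 0, 0], "angular": [0, 0, 1], "gripper": 0.1}, {"delta_pos": [0, 0, 0], "angular": [0, 0, 1], "gripper": 0.1}, {"delta_pos": [0, 0, 0], "angular": [0, 0, 1], "gripper": 0.1}, {"delta_pos": [0, 0, 0], "angular": [0, 0, 1], "gripper": 0.1}, {"delta_pos": [0, 0, 0], "angular": [0, 0, 1], "gripper": 0.1}, {"delta_pos": [0, 0, 0], "angular": [0, 0, 1], "gripper": 0.1}, {"delta_pos": [0, 0, 0], "angular": [0, 0, 1], "gripper": 0.1}]'

```text
t: 41.75
tcp_pos: [538.3, 360.1, 199.6]
orientation: [0.002, -0.059, 0.998, -0.0]
force: [-0.1, 0.4, -0.3]
opening: 38.7
grip_force: 0.0
```

```bash
python3 plan.py 560.3 32.5 150 .035
```

```text
t 41.75 tcp [538.3 360.1 199.6] F [-0.1  0.4 -0.3] op 38.7 gf 0.0 j [-0.64  0.53 -0.03  1.82  0.03  0.79  1.  ]
rot units [-0.01  0.04  0.82] then shift units (50mm) [-0.21  -6.563  0.991] mm [ -10.5 -328.2   49.6]
```

servo_tool --rows '[{"delta_pos": [0, 0, 0], "angular": [0, 0, 0.82], "gripper": 0.1}, {"delta_pos": [-0.01, -0.4, 0], "angular": [0, 0, 0], "gripper": 0.1}, {"delta_pos": [-0.02, -0.7, 0], "angular": [0, 0, 0], "gripper": 0.1}, {"delta_pos": [-0.02, -0.7, 0], "angular": [0, 0, 0], "gripper": 0.1}, {"delta_pos": [-0.02, -0.7, 0], "angular": [0, 0, 0], "gripper": 0.1}, {"delta_pos": [-0.02, -0.7, 0], "angular": [0, 0, 0], "gripper": 0.1}, {"delta_pos": [-0.02, -0.7, 0], "angular": [0, 0, 0], "gripper": 0.1}, {"delta_pos": [-0.02, -0.7, 0], "angular": [0, 0, 0], "gripper": 0.1}, {"delta_pos": [-0.03, -0.7, 0], "angular": [0, 0, 0], "gripper": 0.1}, {"delta_pos": [-0.03, -0.7, 0.2], "angular": [0, 0, 0], "gripper": 0.1}, {"delta_pos": [-0.02, -0.56, 0.4], "angular": [0, 0, 0], "gripper": 0.1}, {"delta_pos": [0, 0, 0.4], "angular": [0, 0, 0], "gripper": 0.1}, {"delta_pos": [0, 0, 0], "angular": [0, 0, 0], "gripper": 0.1}, {"delta_pos": [0, 0, 0], "angular": [0, 0, 0], "gripper": 0.1}]'

```text
t: 43.15
tcp_pos: [561.4, 31.9, 150.0]
orientation: [0.001, -0.02, 1.0, -0.0]
force: [-0.3, -0.5, 0.2]
opening: 38.3
grip_force: 0.0
```

```bash
python3 plan.py 560.3 32.5 89 .035;python3 - <<'E'
from fit import *
S,T=Cam("scene"),Cam("top")
for c in(S,T):
  for a in((537.5,358.2,1.62),(560,32,.04)):
    try: print([np.round(v,2) for v in button([c],*a)])
    except Exception as e:print(e)
E
```

```text
t 43.15 tcp [561.4  31.9 150. ] F [-0.3 -0.5  0.2] op 38.3 gf 0.0 j [-0.14  0.5  -0.    2.04  0.    0.6   1.47]
rot units [-0.01  0.03  0.05] then shift units (50mm) [0.021 0.013 1.221] mm [ 1.   0.7 61. ]
[array([538.67, 358.  ,   1.71]), np.float64(0.23)]
[array([5.6111e+02, 3.3130e+01, 2.0000e-02]), np.float64(0.08)]
[array([536.24, 355.34,   1.58]), np.float64(0.32)]
[array([5.6e+02, 3.2e+01, 4.0e-02]), np.float64(0.0)]
```

servo_tool --rows '[{"delta_pos": [0.01, 0.02, 0.3], "angular": [0, 0, 0], "gripper": 0.1}, {"delta_pos": [0, 0, 0.4], "angular": [0, 0, 0], "gripper": 0.1}, {"delta_pos": [0, 0, 0.35], "angular": [0, 0, 0], "gripper": 0.1}, {"delta_pos": [0, 0, 0.17], "angular": [0, 0, 0], "gripper": 0.1}, {"delta_pos": [0, 0, 0], "angular": [0, 0, 0], "gripper": 0.1}, {"delta_pos": [0, 0, 0], "angular": [0, 0, 0], "gripper": 1}, {"delta_pos": [0, 0, 0], "angular": [0, 0, 0], "gripper": 1}, {"delta_pos": [0, 0, 0], "angular": [0, 0, 0], "gripper": 1}, {"delta_pos": [0, 0, 0], "angular": [0, 0, 0], "gripper": 1}, {"delta_pos": [0, 0, 0], "angular": [0, 0, 0], "gripper": 1}]' --squeeze 30

```text
t: 44.25
tcp_pos: [562.4, 32.2, 90.1]
orientation: [0.003, -0.019, 1.0, -0.001]
force: [-0.4, -2.8, 5.3]
opening: 11.0
grip_force: 35.2
```

servo_tool --rows '[{"delta_pos": [0, 0, 0], "angular": [0, 0, 0.8], "gripper": 1}, {"delta_pos": [0, 0, 0], "angular": [0, 0, 0.9], "gripper": 1}, {"delta_pos": [0, 0, 0], "angular": [0, 0, 0.9], "gripper": 1}, {"delta_pos": [0, 0, 0], "angular": [0, 0, 0.9], "gripper": 1}, {"delta_pos": [0, 0, 0], "angular": [0, 0, 0.9], "gripper": 1}, {"delta_pos": [0, 0, 0], "angular": [0, 0, 0.9], "gripper": 1}, {"delta_pos": [0, 0, 0], "angular": [0, 0, 0.9], "gripper": 1}, {"delta_pos": [0, 0, 0], "angular": [0, 0, 0.9], "gripper": 1}, {"delta_pos": [0, 0, 0], "angular": [0, 0, 0.9], "gripper": 1}, {"delta_pos": [0, 0, 0], "angular": [0, 0, 0.9], "gripper": 1}, {"delta_pos": [0, 0, 0], "angular": [0, 0, 0.9], "gripper": 1}, {"delta_pos": [0, 0, 0], "angular": [0, 0, 0.9], "gripper": 1}, {"delta_pos": [0, 0, 0], "angular": [0, 0, 0.9], "gripper": 1}, {"delta_pos": [0, 0, 0], "angular": [0, 0, 0.9], "gripper": 1}, {"delta_pos": [0, 0, 0], "angular": [0, 0, 0.9], "gripper": 1}, {"delta_pos": [0, 0, 0], "angular": [0, 0, 0.9], "gripper": 1}, {"delta_pos": [0, 0, 0], "angular": [0, 0, 0.9], "gripper": 1}, {"delta_pos": [0, 0, 0], "angular": [0, 0, 0], "gripper": 1}, {"delta_pos": [0, 0, 0], "angular": [0, 0, 0], "gripper": 1}]'

```text
t: 46.15
tcp_pos: [560.9, 29.9, 90.1]
orientation: [0.003, 0.676, 0.737, -0.0]
force: [-3.6, -7.5, 10.0]
opening: 11.2
grip_force: 35.6
```

```bash
python3 plan.py 560.3 32.5 89 -1.5
```

```text
t 46.15 tcp [560.9  29.9  90.1] F [-3.6 -7.5 10. ] op 11.2 gf 35.6 j [-0.43  0.63  0.41  2.09 -0.49  0.51  0.44]
rot units [0.03 0.04 0.17] then shift units (50mm) [ 0.053 -0.009  0.022] mm [ 2.6 -0.5  1.1]
```

servo_tool --rows '[{"delta_pos": [0, 0, 0], "angular": [0, 0, 0], "gripper": 0.1}, {"delta_pos": [0, 0, 0], "angular": [0, 0, 0], "gripper": 0.1}, {"delta_pos": [0, 0, 0], "angular": [0, 0, 0], "gripper": 0.1}, {"delta_pos": [0, 0, -0.4], "angular": [0, 0, 0], "gripper": 0.1}, {"delta_pos": [0, 0, -0.8], "angular": [0, 0, 0], "gripper": 0.1}, {"delta_pos": [0, 0, -0.8], "angular": [0, 0, -1], "gripper": 0.1}, {"delta_pos": [0, 0, -0.2], "angular": [0, 0, -1], "gripper": 0.1}, {"delta_pos": [0, 0, 0], "angular": [0, 0, -1], "gripper": 0.1}, {"delta_pos": [0, 0, 0], "angular": [0, 0, -1], "gripper": 0.1}, {"delta_pos": [0, 0, 0], "angular": [0, 0, -1], "gripper": 0.1}, {"delta_pos": [0, 0, 0], "angular": [0, 0, -1], "gripper": 0.1}, {"delta_pos": [0, 0, 0], "angular": [0, 0, -1], "gripper": 0.1}, {"delta_pos": [0, 0, 0], "angular": [0, 0, -1], "gripper": 0.1}, {"delta_pos": [0, 0, 0], "angular": [0, 0, -1], "gripper": 0.1}, {"delta_pos": [0, 0, 0], "angular": [0, 0, -1], "gripper": 0.1}, {"delta_pos": [0, 0, 0], "angular": [0, 0, -1], "gripper": 0.1}, {"delta_pos": [0, 0, 0], "angular": [0, 0, -1], "gripper": 0.1}, {"delta_pos": [0, 0, 0], "angular": [0, 0, -1], "gripper": 0.1}, {"delta_pos": [0, 0, 0], "angular": [0, 0, -1], "gripper": 0.1}, {"delta_pos": [0, 0, 0], "angular": [0, 0, -1], "gripper": 0.1}]'

```text
t: 48.15
tcp_pos: [560.9, 34.1, 198.8]
orientation: [0.001, -0.012, 1.0, -0.0]
force: [-0.1, -0.3, 0.6]
opening: 38.1
grip_force: 0.0
```

```bash
python3 plan.py 466 79.5 150 .069;python3 - <<'E'
from fit import *
S,T=Cam("scene"),Cam("top")
for c in(S,T):
  for a in((537.5,358.2,1.62),(560,32,1.64)):
    try: print([np.round(v,2) for v in button([c],*a)])
    except Exception as e:print(e)
cv2.imwrite("pics/s8.png",cv2.resize(S.im[215:365,315:515],None,fx=3,fy=3,interpolation=cv2.INTER_CUBIC))
E
```

```text
t 48.15 tcp [560.9  34.1 198.8] F [-0.1 -0.3  0.6] op 38.1 gf 0.0 j [-0.23  0.43  0.12  2.01 -0.08  0.7   1.53]
rot units [-0.    0.03 -0.45] then shift units (50mm) [1.831 1.036 0.975] mm [91.6 51.8 48.8]
[array([539.4 , 356.91,   1.7 ]), np.float64(0.22)]
[array([562.36,  32.82,   1.69]), np.float64(0.23)]
[array([536.26, 356.71,   1.59]), np.float64(0.35)]
[array([560.  ,  32.  ,   1.64]), np.float64(0.0)]
```

View pics/s8.png

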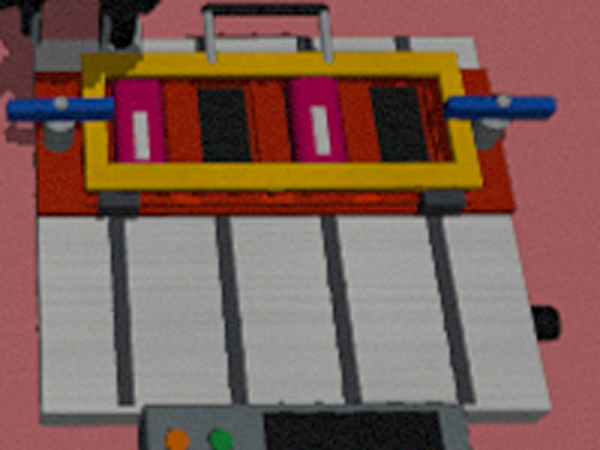

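Both blue buttons lie square across the frame (crop px (60,108) and (500,106)). Next I grip the post and push the nest home.

servo_tool --rows '[{"delta_pos": [0, 0, 0], "angular": [0, 0, -0.45], "gripper": -0.3}, {"delta_pos": [0.3, 0.17, 0], "angular": [0, 0, 0], "gripper": -0.3}, {"delta_pos": [0.5, 0.28, 0], "angular": [0, 0, 0], "gripper": -0.3}, {"delta_pos": [0.5, 0.28, 0], "angular": [0, 0, 0], "gripper": -0.3}, {"delta_pos": [0.53, 0.3, 0.2], "angular": [0, 0, 0], "gripper": -0.3}, {"delta_pos": [0, 0, 0.4], "angular": [0, 0, 0], "gripper": -0.3}, {"delta_pos": [0, 0, 0.3], "angular": [0, 0, 0], "gripper": -0.3}, {"delta_pos": [0, 0, 0], "angular": [0, 0, 0], "gripper": -0.3}, {"delta_pos": [0, 0, 0], "angular": [0, 0, 0], "gripper": -0.3}]'

```text
t: 49.15
tcp_pos: [466.7, 79.0, 153.7]
orientation: [0.001, -0.032, 0.999, -0.001]
force: [0.4, 0.1, -0.0]
opening: 55.8
grip_force: 0.0
```

```bash
python3 plan.py 466 79.5 66 .069
```

```text
t 49.15 tcp [466.7  79.  153.7] F [ 0.4  0.1 -0. ] op 55.8 gf 0.0 j [-0.34  0.4   0.09  2.23 -0.07  0.5   1.45]
rot units [-0.01  0.03 -0.06] then shift units (50mm) [0.014 0.012 1.753] mm [ 0.7  0.6 87.7]
```

servo_tool --rows '[{"delta_pos": [0.01, 0.01, 0.4], "angular": [0, 0, -0.06], "gripper": -0.3}, {"delta_pos": [0, 0, 0.5], "angular": [0, 0, 0], "gripper": -0.3}, {"delta_pos": [0, 0, 0.5], "angular": [0, 0, 0], "gripper": -0.3}, {"delta_pos": [0, 0, 0.34], "angular": [0, 0, 0], "gripper": -0.3}, {"delta_pos": [0, 0, 0], "angular": [0, 0, 0], "gripper": 1}, {"delta_pos": [0, 0, 0], "angular": [0, 0, 0], "gripper": 1}, {"delta_pos": [0, 0, 0], "angular": [0, 0, 0], "gripper": 1}, {"delta_pos": [0, 0, 0], "angular": [0, 0, 0], "gripper": 1}, {"delta_pos": [0, 0, 0], "angular": [0, 0, 0], "gripper": 1}]' --squeeze 60

```text
t: 50.05
tcp_pos: [467.3, 78.7, 67.7]
orientation: [0.003, -0.035, 0.999, -0.001]
force: [-0.2, -2.8, 6.8]
opening: 20.0
grip_force: 59.3
```

servo_tool --rows '[{"delta_pos": [-0.2, 0, 0], "angular": [0, 0, 0], "gripper": 1}, {"delta_pos": [-0.2, 0, 0], "angular": [0, 0, 0], "gripper": 1}, {"delta_pos": [-0.2, 0, 0], "angular": [0, 0, 0], "gripper": 1}, {"delta_pos": [-0.2, 0, 0], "angular": [0, 0, 0], "gripper": 1}, {"delta_pos": [-0.2, 0, 0], "angular": [0, 0, 0], "gripper": 1}, {"delta_pos": [-0.2, 0, 0], "angular": [0, 0, 0], "gripper": 1}, {"delta_pos": [-0.2, 0, 0], "angular": [0, 0, 0], "gripper": 1}, {"delta_pos": [-0.2, 0, 0], "angular": [0, 0, 0], "gripper": 1}, {"delta_pos": [-0.15, 0, 0], "angular": [0, 0, 0], "gripper": 1}, {"delta_pos": [-0.1, 0, 0], "angular": [0, 0, 0], "gripper": 1}, {"delta_pos": [0, 0, 0], "angular": [0, 0, 0], "gripper": 1}, {"delta_pos": [0, 0, 0], "angular": [0, 0, 0], "gripper": 1}]'

```text
t: 51.25
tcp_pos: [552.6, 84.6, 67.7]
orientation: [-0.004, -0.035, 0.999, -0.001]
force: [-11.0, -2.5, 15.2]
opening: 20.0
grip_force: 60.8
```

servo_tool --rows '[{"delta_pos": [-0.1, 0, 0], "angular": [0, 0, 0], "gripper": 1}, {"delta_pos": [-0.08, 0, 0], "angular": [0, 0, 0], "gripper": 1}, {"delta_pos": [0, 0, 0], "angular": [0, 0, 0], "gripper": 1}, {"delta_pos": [0, 0, 0], "angular": [0, 0, 0], "gripper": 1}]'

```text
t: 51.65
tcp_pos: [552.5, 84.6, 67.6]
orientation: [-0.013, -0.035, 0.999, -0.002]
force: [-23.2, -3.3, 29.9]
opening: 20.0
grip_force: 62.4
```

servo_tool --rows '[{"delta_pos": [0.2, 0, 0], "angular": [0, 0, 0], "gripper": 1}, {"delta_pos": [0, 0, 0], "angular": [0, 0, 0], "gripper": -0.3}, {"delta_pos": [0, 0, 0], "angular": [0, 0, 0], "gripper": -0.3}, {"delta_pos": [0, 0, 0], "angular": [0, 0, 0], "gripper": -0.3}, {"delta_pos": [0, 0, 0], "angular": [0, 0, 0], "gripper": -0.3}, {"delta_pos": [0, 0, -0.3], "angular": [0, 0, 0], "gripper": -0.3}, {"delta_pos": [0, 0, -0.6], "angular": [0, 0, 0], "gripper": -0.3}, {"delta_pos": [0, 0, -0.8], "angular": [0, 0, 0], "gripper": -0.3}, {"delta_pos": [0, 0, -0.8], "angular": [0, 0, 0], "gripper": -0.3}, {"delta_pos": [0, 0, -0.6], "angular": [0, 0, 0], "gripper": -0.3}, {"delta_pos": [0.5, -0.5, 0], "angular": [0, 0, 0], "gripper": -0.3}, {"delta_pos": [0.5, -0.8, 0], "angular": [0, 0, 0], "gripper": -0.3}, {"delta_pos": [0.4, -0.9, 0], "angular": [0, 0, 0], "gripper": -0.3}, {"delta_pos": [0, -0.9, 0], "angular": [0, 0, 0], "gripper": -0.3}, {"delta_pos": [0, 0, 0], "angular": [0, 0, 0], "gripper": -0.3}, {"delta_pos": [0, 0, 0], "angular": [0, 0, 0], "gripper": -0.3}]'

```text
t: 53.25
tcp_pos: [498.4, -75.1, 222.8]
orientation: [0.002, -0.033, 0.999, -0.001]
force: [0.4, 0.8, 0.3]
opening: 55.6
grip_force: 0.0
```

```bash
python3 - <<'E'
from fit import *
from plan import show
show(st()[0]);S,T=Cam("scene"),Cam("top")
for c in(S,T):
  for a in((623.5,363.5,1.62),(645,38,1.64)):
    try: print([np.round(v,2) for v in button([c],*a)])
    except Exception as e:print(e)
a=cv2.resize(S.im[215:395,315:515],None,fx=3,fy=3,interpolation=cv2.INTER_CUBIC)
cv2.imwrite("pics/s9.png",a)
E
```

```text
t 53.25 tcp [498.4 -75.1 222.8] F [0.4 0.8 0.3] op 55.6 gf 0.0 j [-0.05  0.33  0.13  2.12 -0.07  0.7   1.77]
[array([624.56, 363.81,   1.7 ]), np.float64(0.2)]
[array([647.6 ,  39.47,   1.64]), np.float64(0.18)]
[array([622.09, 368.68,   1.59]), np.float64(0.42)]
[array([645.19,  38.86,   1.65]), np.float64(0.26)]
```

View pics/s9.png

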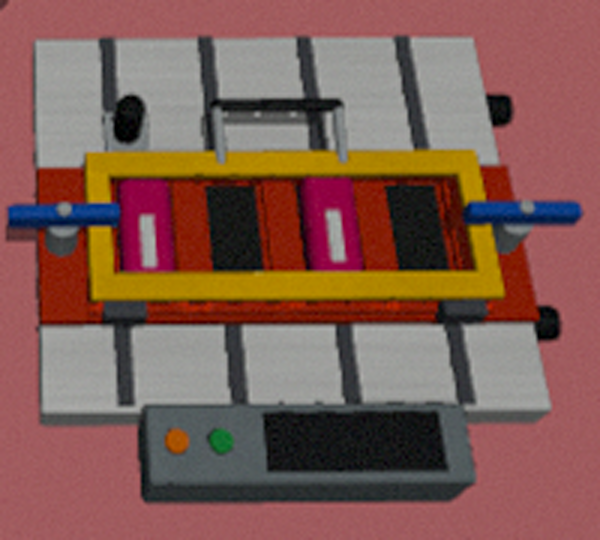

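The nest is home (its front edge is back at crop row 168), the frame is closed, and both buttons lie across it at (65,212) and (525,210). I'm handing it in.

```bash
python3 -c "
from cell import arm;print(arm.sign_off())"
```

```text
the job is handed in; nothing more can be done
None
```

The job is handed in: the cameras show both shells in pockets 0 and 2 under the closed frame, both turnbuttons square across it and the nest back home; the sign-off returned no verdict.

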